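Reset the tripped chip-extractor starter behind its push-to-release door

TASK

The chip extractor has cut out on overload. Press the handleless service door of its starter unit gently inward at the finger mark until the spring catch lets go, swing the door wide open, at least about square to the front, and push the pin punch into the small yellow-ringed reset hole behind it until the red trip flag snaps over to green. Lay the punch back on the bench, leave the door standing open, do not force the door or the reset, and leave the other things on the bench where they are.

Things in the scene. Friction and masses are not known exactly. Their poses are not given: they have to be found in the camera images.
- starter_unit: Starter unit, fixed: dark blue-green box 220 wide, 150 deep with its door, 127 high. Origin: centre of its underside; x points from the front into the unit, y left, z up. The outer face of the grey door is at x = -75 mm (y -103 to +33, z 22 to 127 mm); left of it the front is set back at x = -45 mm (switch, lamps, louvres). Behind the door is a compartment, its back panel at x = -30 mm.
- service_door (a joint): Door angle, rad: 0 closed, negative pressed in, growing as the free left edge swings towards the robot; 1.57 square to the front, end 1.92. Upright hinge at its right edge. Held by a hidden push-to-release catch. Let go, it follows the finger out on a spring and stays ajar at about 0.4 to 0.6 rad; from there it swings freely with slight friction and stays where it is left.
- press_mark (a point): Grey finger mark, 17 mm wide, on the door's outer face, 85 mm above the bench, 110 mm from the hinge. Axes: -x out of the face, y to the free edge. The spring gives about 6 N here; the catch lets go at 3 to 12 mm inward (differs each start), a rubber stop (6 N/mm) begins about 1.5 mm after that: end the push at 11 to 14 N; over 18 N forces the door. Pushed too little it stays latched.
- door_free_corner (a point): Upper corner of the door's free edge on its outer face, 127 mm above the bench, 131 mm from the hinge line. The door is a pan: face 5 mm thick, 105 high (22 to 127 mm above the bench), top and free edges returned inward to 26 mm behind the outer face. Axes as press_mark. A steel striker stands to 32 mm behind the outer face, 25 mm from the free edge, 78 to 92 mm above the bench.
- service_door_hinge (a point): Point on the upright hinge line at the door's right edge, 5 mm behind the door's outer face, 68 mm above the bench. Its axes turn with the door, as press_mark.
- reset_hole (a point): Centre of the mouth of the reset hole: 12 mm across, yellow ring, in the compartment's back panel, 45 mm behind the face of the closed door, 66 mm above the bench. Axes of the unit: the hole runs level along +x. A blue plunger lies 12 mm deep; pushing it takes 2.5 to 6 N, it trips after 5 mm of travel (tip 17 mm beyond the mouth) and stops after 9 mm. Over 24 N forces it.
- trip_flag (a joint): Sliding trip flag in a small window above the reset hole, m: 0 tripped (red shows), 0.014 reset (green shows). It snaps over by its own spring once the plunger is pushed in far enough, and stays.
- pin_punch: Steel pin punch lying on the bench, 155 mm long, about 0.1 kg: square shank 12 x 12 mm (x -35 to +35 mm), then a pin 6 mm thick up to x = +120 mm. Origin: centre of the underside of the shank; x points to the tip, z up; its axis is 6 mm above the underside.
- punch_tip (a point): End of the punch's pin, on its axis; axes as the punch.
- oil_bottle: Brown bottle of honing oil, 43 mm in diameter, 92 mm high, loose; origin at the centre of its underside. To be left alone.
- wax_jar: Jar of wax with a white lid, 70 mm in diameter, 83 mm high, loose; origin at the centre of its underside. To be left alone.
- masking_tape: Roll of masking tape lying flat, 94 mm in diameter, 25 mm high, loose; origin at the centre of its underside. To be left alone.
- strop: Wooden strop, 52 x 230 x 16 mm, long side along its y, loose; origin at the centre of its underside. To be left alone.
- pencil_wood: Green pencil, 7 mm thick and 128 mm long along its y, loose; origin at the middle of its underside. To be left alone.
- eraser: Small white and blue eraser, 21 x 42 x 13 mm, loose; origin at the centre of its underside. To be left alone.

How it is judged:
On the way, in this order (a step that is already met when the one before it is completed fails the run):
1. the door has been pressed in and the catch has let it go: it stands ajar by more than 0.15 rad (value of joint service_door above 0.15 rad), for 0.1 s.
2. the door is swung wide open, more than 1.4 rad (value of joint service_door above 1.4 rad), for 0.2 s.
3. the flag has snapped over to green with the punch's tip in the reset hole (value of joint trip_flag above 0.011 m and x of punch_tip in the frame of reset_hole above 0.008 m and distance between punch_tip and reset_hole below 0.03 m), for 0.05 s.
At the end, for the whole second after the job is handed in: The service door stands open by more than 1.4 rad (80 degrees), the trip flag shows green (more than 11 mm across), and the punch lies at rest on the bench (origin lower than 20 mm, tip lower than 30 mm), clear of the unit's reset hole by more than 50 mm (value of joint service_door above 1.4 rad and value of joint trip_flag above 0.011 m and height (world z) of punch_tip below 0.03 m and height (world z) of pin_punch below 0.02 m and horizontal distance between punch_tip and reset_hole above 0.05 m and linear speed of pin_punch below 0.02 m/s); the robot touches nothing.
It fails at once if the door is forced: pressed or pulled with more than 18 N by the arm (contact force between service_door and the arm above 18 N).
It fails at once if the door is forced by the fingers with more than 18 N (contact force between service_door and the fingers above 18 N).
It fails at once if the reset is forced: the punch pushes on the unit with more than 24 N (contact force between pin_punch and starter_unit above 24 N).
It fails at once if the oil bottle or the wax jar is tipped (angle between any of oil_bottle, wax_jar's own z axis and vertical above 0.5 rad).
It fails at once if another thing on the bench is moved by more than 30 mm (distance of any of oil_bottle, wax_jar, masking_tape, strop, pencil_wood, eraser from where it was at the start of the episode above 0.03 m).
It also fails if it takes over 64 s, if anything falls off the work surface, if the arm or the gripper's body presses on something with over 40 N, if the wrist force passes 120 N, or if a joint passes its speed limit or range.

ROBOT

A 7-joint arm with a two-finger parallel gripper is mounted at the origin on a cart in front of the work surface, level with it; the furniture and walls round the work are solid. World frame = base frame: x ahead of the robot, y to its left, z up, the work surface at z = 0. Lengths are in m, angles in rad, forces in N, time in s.
With the tool pointing down it reaches from about 0.4 to 0.85 m from the base axis. Payload 10.4 kg.
Tool frame: the origin (TCP) lies at the centre of the arm's flange, where the gripper is bolted on; the fingertips stand 182 mm ahead of it and the grasp point (between the pads) lies 164 mm ahead of it; z points along the fingers, y is the line along which they close (so a half turn about z gives the same grasp; the last joint's range is limited). The gripper opens to 87 mm and grips with 3 to 60 N. Pads are 19 mm wide; open, the fingers measure 117 mm over their backs; the gripper's body (75 mm by 190 mm) begins 51 mm behind the grasp point.
Start: joints at [1.101, 0.332, -0.065, 1.46, 0.022, 1.35, -0.088], TCP at [0.27, -0.564, 0.405] pointing down, gripper open.
Joint ranges: [-2.6, 2.6], [-0.5, 2.12], [-1.47, 1.34], [0.16, 2.42], [-1.27, 4.41], [0.06, 2.06], [-2.6, 2.6]. Speed limits (rad/s): [2.22, 2.22, 2.79, 2.79, 3.14, 3.14, 3.14].

INTERFACE

Orientations are given as [roll, pitch, yaw] about the fixed x, y, z axes, in that order (R = Rz(yaw) Ry(pitch) Rx(roll)).
In Python, from rig import r gives the robot as it stands.
- The arm moves only by the shell command python3 drive.py 'ROWS' [OPENING] [FORCE]. ROWS is a JSON list that holds a single list of rows (three levels of brackets), with 1 to 5 rows, each of 6 numbers: dx, dy, dz in units of 25 mm, then a rotation vector rx, ry, rz in units of 0.25 rad; each row shifts and turns the commanded pose from where the row before left it, along the tool's axes as they then stand; what a row does not reach is not made up. A row lasts 1/12 s, in which the tool goes at most 0.0417 m and 0.125 rad, less where a joint would pass 70% of its speed; a pose out of reach is approached as far as the arm can. OPENING is the finger opening in m, set as the command begins (- or left out keeps the last). The fingers move at their own pace and stop on an object; FORCE is the grip in N (left out, the last holds). Time passes only in rows, so rows that do not move let the fingers close. It prints the time, the measured TCP pose, the force, the opening and the grip force at its end. Input that does not fit is refused with a message, and nothing moves.
- r.read_state(): the state, without advancing time (a new reading comes with each control period).
- r.grab_frame(name): name is "side" or "top" or "wrist"; returns the picture (480x640x3 uint8, red, green, blue); there is no depth.
- r.calibration(name): a dict with "intrinsics" (3x3 intrinsics, pixels), "distortion" ([k1, k2, p1, p2, k3] as OpenCV has them; the pictures are not rectified), "pose" (4x4, takes a point from camera to world coordinates). Camera axes: x right, y down, z forward; pixel columns grow to the right and rows downward; lengths in m; the calibration is good to about 2 mm. A picture is of the moment at which its call begins: read the wrist's pose just before it. calibration takes no time and is no camera call; for the wrist camera it gives the pose at the moment of the call.
- r.sign_off(): hands the job in; it is judged then, once.
The state is a dict: "t": time; "joint_pos": joint angles; "joint_velocities": joint speeds; "effort": joint torques, N m; "position": TCP position; "tool_rot": TCP orientation; "ft_force": force on the tool from outside, world axes, zero at the start; "wrist_torque": the same for the moment, N m; "width": finger opening in m; "grip_force": force on a finger pad.
Only numpy, scipy, OpenCV 4.12 (cv2) and the standard library are available. Lean on these libraries where they do the work, as an engineer would, in place of code of your own. Each camera call takes 0.05 s, during which the arm holds its last target. There are 200 camera calls.

## Working session

There is one attempt and no reset: what is moved stays moved. The work goes in short steps, Python scripts to look and compute and a shell command to move; the robot and the scene stay as the last step left them, time stands still between calls to the robot, and variables do not carry over. Pictures are saved under pics/ and viewed, at most 10 in all, crops included, and the job is handed in when it is done.

```bash
ls; mkdir -p pics
python3 - <<'E'
from rig import r
import cv2,json
s=r.read_state();print(s['t'],s['position'],s['tool_rot'],s['ft_force'],s['width'])
for n in("side","top","wrist"):
    c=r.calibration(n);print(n,c)
    cv2.imwrite(f"pics/{n}0.png",r.grab_frame(n)[:,:,::-1])
E
```

```text
drive.py
pics
rig.py
0.0 [ 0.26999225 -0.56352807  0.40395376] [-3.14017485e+00  5.78513443e-05  4.46756229e-01] [-0.55668156 -0.50178947  1.07984181] 0.0868057142397633
side {'intrinsics': array([[563.39781986,   0.        , 321.49597486],
       [  0.        , 563.39781986, 244.32946999],
       [  0.        ,   0.        ,   1.        ]]), 'distortion': array([0.03244045, 0.        , 0.        , 0.        , 0.        ]), 'pose': array([[ 0.99571562, -0.04024862,  0.08324934,  0.42984143],
       [-0.09204259, -0.51770824,  0.85059176, -1.07420158],
       [ 0.00886372, -0.85460998, -0.51919477,  0.71112743],
       [ 0.        ,  0.        ,  0.        ,  1.        ]])}
top {'intrinsics': array([[591.50587051,   0.        , 321.47508006],
       [  0.        , 591.50587051, 236.36320104],
       [  0.        ,   0.        ,   1.        ]]), 'distortion': array([-0.10583236,  0.        ,  0.        ,  0.        ,  0.        ]), 'pose': array([[-0.00867754, -0.99508796,  0.09861366,  0.44414137],
       [-0.99975624,  0.01063566,  0.01934818, -0.06755448],
       [-0.02030196, -0.09842172, -0.99493768,  1.08881328],
       [ 0.        ,  0.        ,  0.        ,  1.        ]])}
wrist {'intrinsics': array([[339.94592569,   0.        , 320.83894105],
       [  0.        , 339.94592569, 234.67123866],
       [  0.        ,   0.        ,   1.        ]]), 'distortion': array([-0.01052773,  0.        ,  0.        ,  0.        ,  0.        ]), 'pose': array([[ 4.32134993e-01, -8.70743497e-01, -2.34659563e-01,
         3.34540626e-01],
       [-9.01808572e-01, -4.17480868e-01, -1.11584158e-01,
        -5.32331159e-01],
       [-8.04698047e-04,  2.59837425e-01, -9.65652041e-01,
         3.83266309e-01],
       [ 0.00000000e+00,  0.00000000e+00,  0.00000000e+00,
         1.00000000e+00]])}
```

View pics/top0.png

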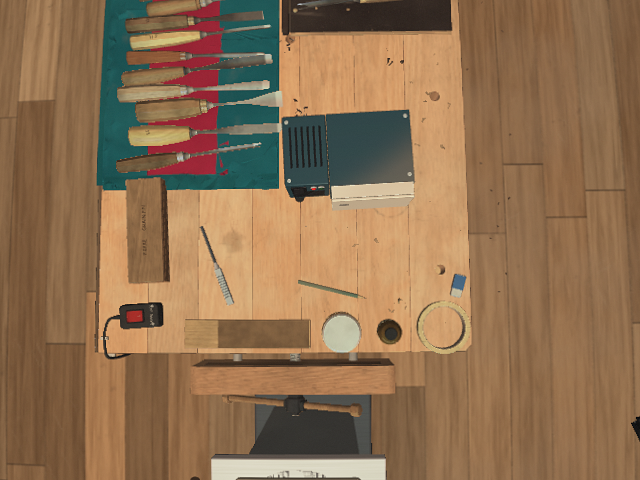

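View pics/side0.png

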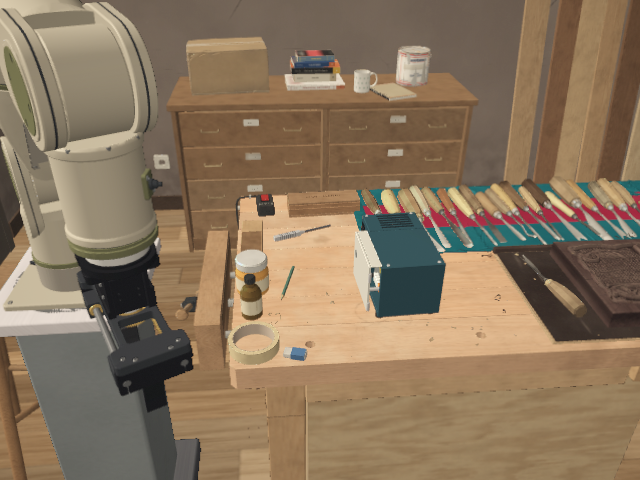

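The top view shows the unit's roof at px (282–413, 110–208) with its door facing the robot. The punch runs from its tip at about (202,227) to its shank end at about (230,303). The pencil, strop, jar, bottle and tape are nearer the robot. The side view shows the door's front at the left side of the unit.

```bash
cat > h.py <<'E'
import numpy as np,cv2
from rig import r
def ray(n,uv,cal=None):
    c=cal or r.calibration(n);p=cv2.undistortPoints(np.array(uv,float).reshape(-1,1,2),c['intrinsics'],c['distortion'])[:,0]
    d=np.c_[p,np.ones(len(p))]@c['pose'][:3,:3].T
    return c['pose'][:3,3],d
def plane(n,uv,z,cal=None):
    o,d=ray(n,uv,cal);return o+d*((z-o[2])/d[:,2])[:,None]
def proj(n,P,cal=None):
    c=cal or r.calibration(n);T=np.linalg.inv(c['pose']);rv=cv2.Rodrigues(T[:3,:3])[0]
    return cv2.projectPoints(np.array(P,float).reshape(-1,1,3),rv,T[:3,3],c['intrinsics'],c['distortion'])[0][:,0]
E
python3 - <<'E'
import cv2
a=cv2.imread('pics/top0.png')
u=cv2.resize(a[100:220,270:430],None,fx=4.5,fy=4.5,interpolation=cv2.INTER_CUBIC)
p=cv2.resize(a[215:315,185:245],None,fx=5.4,fy=5.4,interpolation=cv2.INTER_CUBIC)
import numpy as np
o=np.zeros((540,720,3),np.uint8);o=u
cv2.imwrite('pics/c1.png',o)
cv2.imwrite('pics/c2.png',p)
E
```

```text
(no output)
```

View pics/c1.png

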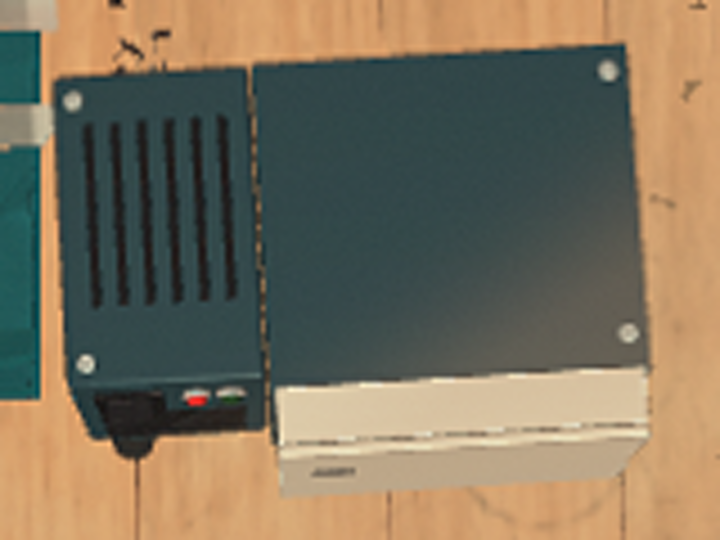

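View pics/c2.png

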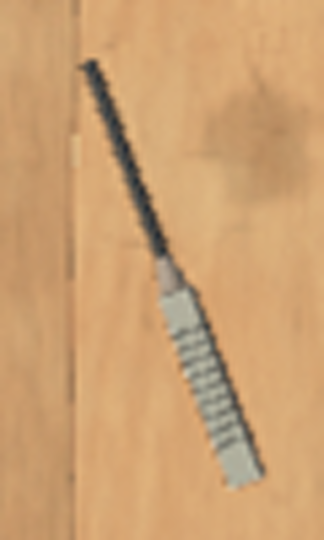

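The crops show the roof's back-left corner at crop (55,78) and back-right at (625,45), and the door's top outer edge from (278,445) to (648,428). The punch tip is at crop (90,62) and its shank end centre at (245,478).

Run:
```python
from h import *
import math
f=lambda p:[(270+(x+.5)/4.5-.5,100+(y+.5)/4.5-.5) for x,y in p]
P=plane('top',f([(55,78),(625,45),(278,445),(648,428),(648,370)]),.127);print(P.round(4))
bl,br,dl,dr,_=P
print('back w',np.linalg.norm(bl-br),'door w',np.linalg.norm(dl-dr),'depth',np.linalg.norm(br-dr))
v=bl-br;yb=math.atan2(-v[0],v[1]);v=dl-dr;yd=math.atan2(-v[0],v[1]);v=br-dr;ys=math.atan2(v[1],v[0]);print('yaws',yb,yd,ys)
y=np.average([yb,yd,ys],weights=[220,136,150]);c,s=math.cos(y),math.sin(y);R=np.array([[c,-s],[s,c]])
loc=np.array([[75,110],[75,-110],[-75,33],[-75,-103]])/1000
O=(P[:4,:2]-loc@R.T);print('origins',O.round(4),O.mean(0),'yaw',y)
O=O.mean(0);hinge=O+R@[-.070,-.103];mark=O+R@[-.075,.007]
print('hinge',hinge,'mark',mark)
# side view check: project hinge/reset etc
q=[(185+(x+.5)/5.4-.5,215+(yy+.5)/5.4-.5) for x,yy in [(90,62),(175,290),(245,478)]]
for z in (.003,.006,.012): 
  K=plane('top',q,z);print('punch',z,K.round(4),np.linalg.norm(K[0]-K[2]),np.linalg.norm(K[1]-K[2]))
K=plane('top',q,.006);d=K[0]-K[2];print('yaw punch',math.atan2(d[1],d[0]))
print('side proj roof',proj('side',np.c_[O+loc@R.T,[.127]*4]),'tip,shank',proj('side',K[[0,2]]))
# others
print(plane('top',[(342,332)],.083),plane('top',[(389,331)],.092),plane('top',[(299,281),(363,297)],.004),plane('top',[(442,327)],.025),plane('top',[(458,284)],.013),plane('top',[(186,320),(309,320),(309,347)],.016))
```

```text
[[ 0.7416  0.0159  0.127 ]
 [ 0.7515 -0.1967  0.127 ]
 [ 0.6019 -0.0657  0.127 ]
 [ 0.6067 -0.2011  0.127 ]
 [ 0.6283 -0.2017  0.127 ]]
back w 0.21283910618770724 door w 0.1354785394275294 depth 0.14486177666353703
yaws 0.04670385211149601 0.03564775135377127 0.030580285997325138
origins [[ 0.6709 -0.0969]
 [ 0.6723 -0.0897]
 [ 0.6781 -0.0958]
 [ 0.6776 -0.0953]] [ 0.67473427 -0.09439493] yaw 0.03895253863288693
hinge [ 0.60879846 -0.20004279] mark [ 0.59951856 -0.09032094]
punch 0.003 [[0.5734 0.1775 0.003 ]
 [0.4945 0.1472 0.003 ]
 [0.4303 0.1228 0.003 ]] 0.15322300908713138 0.06868293135229829
punch 0.006 [[0.5731 0.1769 0.006 ]
 [0.4944 0.1466 0.006 ]
 [0.4304 0.1223 0.006 ]] 0.1527996683202385 0.0684931668710734
punch 0.012 [[0.5724 0.1755 0.012 ]
 [0.4941 0.1454 0.012 ]
 [0.4304 0.1212 0.012 ]] 0.15195298678645275 0.06811363790862372
yaw punch 0.36525617268320315
side proj roof [[414.87734333 208.86334784]
 [446.29214163 262.37117724]
 [354.9386811  229.76679663]
 [368.01609722 265.43496397]] tip,shank [[329.78569892 224.46673951]
 [274.31359496 237.47131662]]
[[ 0.38145482 -0.0811954   0.083     ]] [[ 0.38289351 -0.15959812  0.092     ]] [[ 0.46991271 -0.00455457  0.004     ]
 [ 0.4396435  -0.12129539  0.004     ]] [[ 0.38465627 -0.26069715  0.025     ]] [[ 0.46116209 -0.29393201  0.013     ]] [[ 0.40014083  0.20125806  0.016     ]
 [ 0.39923642 -0.02288855  0.016     ]
 [ 0.35090988 -0.02253361  0.016     ]]
```

```bash
cat > go.py <<'E'
# go.py lx ly lz tilt_deg roll_deg [L] : point L ahead of flange at unit-frame (mm) ; prints tool-axis deltas
import sys,os
from h import *
from scipy.spatial.transform import Rotation as Ro
O=np.array([.6765,-.0950,0]);psi=.037
U=Ro.from_euler('z',psi)
def target(l,tilt,roll,L,yaw=0):
    # tilt: tool leans so z has +x part; roll about unit x: + leans the body to +y
    R=U*Ro.from_euler('z',yaw,degrees=True)*Ro.from_euler('x',-roll,degrees=True)*Ro.from_euler('y',-tilt,degrees=True)*Ro.from_euler('x',np.pi)
    return O+U.apply(np.array(l)/1000)-R.apply([0,0,L/1000]),R
def show(p,R):
    s=r.read_state();C=Ro.from_euler('xyz',s['tool_rot'])
    d=C.inv().apply(p-s['position']);w=(C.inv()*R).as_rotvec()
    print('t %.2f'%s['t'],'d(now axes)',d.round(4),'|d|/.0417=%.1f'%(np.linalg.norm(d)/.0417),'rotvec',w.round(4),'n=%.1f'%(np.linalg.norm(w)/.125),'d(after rot)',R.inv().apply(p-s['position']).round(4))
    print('F',s['ft_force'].round(2),'width',s['width'].round(4),'grip',np.round(s['grip_force'],1))
def loc(p): return U.inv().apply(np.array(p)-O)*1000
if __name__=='__main__':
    a=[float(v) for v in sys.argv[1:]];show(*target(a[:3],a[3],a[4],a[5] if len(a)>5 else 182,a[6] if len(a)>6 else 0))
    s=r.read_state();print('grasp pt local',loc(s['position']+Ro.from_euler('xyz',s['tool_rot']).apply([0,0,.164])).round(1),'tip',loc(s['position']+Ro.from_euler('xyz',s['tool_rot']).apply([0,0,.182])).round(1))
E
python3 go.py -120 7 80 35 0
```

```text
t 0.15 d(now axes) [ 0.366  -0.3426  0.1754] |d|/.0417=12.7 rotvec [-0.1262  0.6025  0.3966] n=5.9 d(after rot) [ 0.0627 -0.4602  0.2576]Traceback (most recent call last):
  File "go.py", line 18, in <module>
    a=[float(v) for v in sys.argv[1:]];show(*target(a[:3],a[3],a[4],a[5] if len(a)>5 else 182,a[6] if len(a)>6 else 0))
                                       ~~~~^^^^^^^^^^^^^^^^^^^^^^^^^^^^^^^^^^^^^^^^^^^^^^^^^^^^^^^^^^^^^^^^^^^^^^^^^^^^
  File "go.py", line 15, in show
    print('F',s['ft_force'].round(2),'width',s['width'].round(4),'grip',np.round(s['grip_force'],1))
                                             ^^^^^^^^^^^^^^^^
AttributeError: 'float' object has no attribute 'round'
```

Units first: shifts go in units of 25 mm and turns go in units of 0.25 rad. So 0.028 m is 1.12, -0.0263 m is -1.052.

```bash
sed -i "s/s\['width'\].round(4)/round(s['width'],4)/" go.py
python3 drive.py '[[[1.12,-1.052,0,0,0,0],[1.12,-1.052,0,0,0,0],[1.12,-1.052,0,0,0,0],[1.12,-1.052,0,0,0,0],[1.12,-1.052,0,0,0,0]]]' 0 30
python3 drive.py '[[[1.12,-1.052,0,0,0,0],[1.12,-1.052,0,0,0,0],[1.12,-1.052,0,0,0,0],[1.12,-1.052,0,0,0,0],[1.12,-1.052,0,0,0,0]]]'
python3 drive.py '[[[1.12,-1.052,0,0,0,0],[1.12,-1.052,0,0,0,0],[1.12,-1.052,0,0,0,0]]]'
python3 drive.py '[[[0,0,0,-0.084,0.4,0.264],[0,0,0,-0.084,0.4,0.264],[0,0,0,-0.084,0.4,0.264],[0,0,0,-0.084,0.4,0.264],[0,0,0,-0.084,0.4,0.264]]]'
python3 drive.py '[[[0,0,0,-0.084,0.4,0.264],[0,0,0,0,0,0],[0,0,0,0,0,0]]]'
python3 go.py -120 7 80 35 0
```

```text
t: 0.57
position: [0.3398, -0.3827, 0.4045]
tool_rot: [-3.141, 0.0, 0.447]
ft_force: [0.8, 0.6, 0.4]
width: 0.0618
grip_force: 0.0
t: 0.98
position: [0.4091, -0.2036, 0.4048]
tool_rot: [3.141, 0.0, 0.447]
ft_force: [1.7, -0.2, -0.2]
width: 0.0286
grip_force: 0.0
t: 1.23
position: [0.4507, -0.0961, 0.4048]
tool_rot: [3.141, -0.0, 0.447]
ft_force: [0.5, -0.6, 0.4]
width: 0.0082
grip_force: 0.0
t: 1.65
position: [0.4504, -0.0982, 0.4048]
tool_rot: [3.121, -0.513, 0.111]
ft_force: [-0.2, 0.7, -0.2]
width: 0.0008
grip_force: 0.0
t: 1.9
position: [0.45, -0.0979, 0.4045]
tool_rot: [3.138, -0.606, 0.041]
ft_force: [0.6, 0.2, -0.3]
width: 0.0009
grip_force: 0.0
t 1.90 d(now axes) [-0.0982 -0.002   0.1454] |d|/.0417=4.2 rotvec [0.0007 0.0051 0.0034] n=0.0 d(after rot) [-0.099  -0.0015  0.1449]
F [ 0.59  0.17 -0.31] width 0.0009 grip 0.0
grasp pt local [-133.     5.4  269.7] tip [-122.8    5.3  254.9]
```

In the tool's units: 0.029 m is 1.16, -0.0196 m is -0.784.

```bash
python3 drive.py '[[[-0.784,0,1.16,0,0,0],[-0.784,0,1.16,0,0,0],[-0.784,0,1.16,0,0,0],[0,0,0,0,0,0]]]'
python3 - <<'E'
from h import *
import pickle
c=r.calibration('wrist');a=r.grab_frame('wrist');pickle.dump(c,open('w1.pkl','wb'));cv2.imwrite('pics/w1.png',a[:,:,::-1])
E
```

```text
t: 2.23
position: [0.4501, -0.0974, 0.2935]
tool_rot: [-3.139, -0.596, 0.04]
ft_force: [-1.2, -0.6, -0.7]
width: 0.0002
grip_force: 0.0
```

View pics/w1.png

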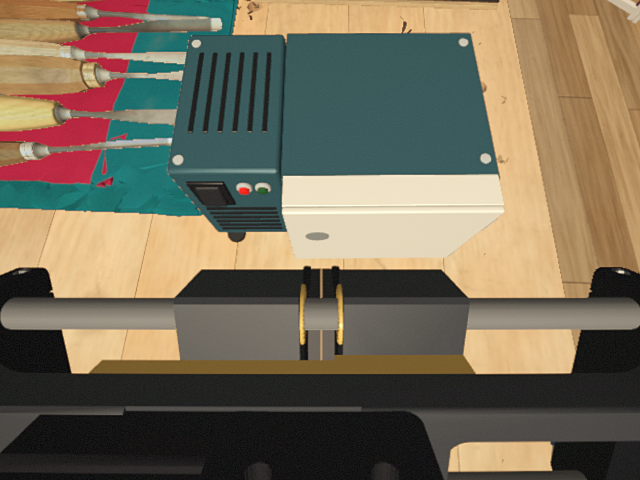

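The wrist view shows the finger mark at (317,236), the door's top outer edge from (282,209) to (503,211), and the back roof corners at (192,34) and (472,34).

```bash
python3 - <<'E'
from go import *
import pickle
c=pickle.load(open('w1.pkl','rb'))
for z,q in((.127,[(282,209),(503,211),(192,35),(473,34)]),(.085,[(317,236)]),(.022,[(298,258),(450,258)])):
    P=plane('',q,z,c);print(z,P.round(4),[loc(p).round(1) for p in P])
E
python3 go.py -115 7 80 35 0
```

```text
0.127 [[ 0.6015 -0.0668  0.127 ]
 [ 0.6057 -0.2003  0.127 ]
 [ 0.7394  0.0114  0.127 ]
 [ 0.7487 -0.1976  0.127 ]] [array([-73.9,  30.9, 127. ]), array([ -74.7, -102.6,  127. ]), array([ 66.8, 104. , 127. ]), array([  68.4, -105.2,  127. ])]
0.085 [[ 0.5995 -0.0876  0.085 ]] [array([-76.7,  10.3,  85. ])]
0.022 [[ 0.5995 -0.0698  0.022 ]
 [ 0.6051 -0.2057  0.022 ]] [array([-76. ,  28.1,  22. ]), array([ -75.5, -107.9,   22. ])]
t 2.28 d(now axes) [-0.0337 -0.0011  0.0593] |d|/.0417=1.6 rotvec [-0.0033  0.0104  0.0021] n=0.1 d(after rot) [-0.0343 -0.0013  0.0589]
F [ 0.63 -0.22  1.66] width 0.0005 grip 0.0
grasp pt local [-132.4    6.3  161.7] tip [-122.2    6.3  146.9]
```

In the tool's units: 0.0337 m is 1.348, -0.0102 m is -0.408.

```bash
python3 drive.py '[[[-0.408,-0.04,1.348,0,0,0],[-0.408,-0.04,1.348,0,0,0],[0,0,0,0,0,0]]]'
python3 drive.py '[[[0.164,0,0.116,0,0,0],[0.164,0,0.116,0,0,0],[0,0,0,0,0,0]]]'
cat > chk.py <<'E'
import sys;from go import *
s=r.read_state();p=s['position'];R=Ro.from_euler('xyz',s['tool_rot'])
f=U.inv().apply(s['ft_force']);print('tip',loc(p+R.apply([0,0,.182])).round(1),'Fx',f.round(1))
sys.exit(int(abs(f[0])>float(sys.argv[1])))
E
python3 chk.py 4; python3 go.py -90 7 80 35 0
```

```text
t: 2.53
position: [0.4743, -0.0949, 0.2289]
tool_rot: [-3.138, -0.601, 0.038]
ft_force: [-2.2, 0.8, -0.7]
width: 0.0004
grip_force: 0.0
t: 2.78
position: [0.4858, -0.0954, 0.236]
tool_rot: [3.137, -0.613, 0.04]
ft_force: [-0.3, -0.2, 0.2]
width: 0.0006
grip_force: 0.1
tip [-85.9   6.2  87.1] Fx [-0.3 -0.1  0.2]
t 2.78 d(now axes) [-0.0071 -0.0003  0.0035] |d|/.0417=0.2 rotvec [ 0.0025 -0.0023  0.0026] n=0.0 d(after rot) [-0.007  -0.0003  0.0035]
F [-0.3  -0.15  0.2 ] width 0.0006 grip 0.1
grasp pt local [-96.2   6.3 101.9] tip [-85.9   6.2  87.1]
```

In the tool's units: 0.006 m is 0.24, -0.004 m is -0.16.

```bash
python3 drive.py '[[[0,0,0,0,0,0]]]';python3 chk.py 4;  python3 drive.py '[[[-0.16,0,0.24,0,0,0],[0,0,0,0,0,0],[0,0,0,0,0,0]]]';python3 chk.py 4
```

```text
t: 2.87
position: [0.4849, -0.0953, 0.2353]
tool_rot: [3.137, -0.613, 0.04]
ft_force: [-0.4, -0.2, -0.4]
width: 0.0006
grip_force: 0.0
tip [-86.9   6.4  86.4] Fx [-0.4 -0.2 -0.4]
t: 3.12
position: [0.4837, -0.0951, 0.2255]
tool_rot: [3.139, -0.609, 0.039]
ft_force: [0.2, -0.7, 0.4]
width: 0.0001
grip_force: 0.0
tip [-88.6   6.8  76.2] Fx [ 0.2 -0.7  0.4]
```

In the tool's units: 0.0016 m is 0.064, 0.0011 m is 0.044.

```bash
python3 drive.py '[[[0.064,0,0.044,0,0,0],[0,0,0,0,0,0]]]' |grep -E 'force:' ;python3 chk.py 4 &&
python3 drive.py '[[[0.064,0,0.044,0,0,0],[0,0,0,0,0,0]]]' |grep -E '_force:' ;python3 chk.py 4 &&
python3 drive.py '[[[0.032,0,0.024,0,0,0],[0,0,0,0,0,0]]]' |grep -E '_force:' ;python3 chk.py 4 &&
python3 drive.py '[[[0.032,0,0.024,0,0,0],[0,0,0,0,0,0]]]' |grep -E '_force:' ;python3 chk.py 4 &&
python3 drive.py '[[[0.032,0,0.024,0,0,0],[0,0,0,0,0,0]]]' |grep -E '_force:' ;python3 chk.py 4
```

```text
ft_force: [0.2, 0.8, 0.5]
grip_force: 0.0
tip [-85.9   6.8  76.6] Fx [0.3 0.8 0.5]
ft_force: [-5.7, -0.8, 3.0]
grip_force: 2.5
tip [-84.5   6.9  76.1] Fx [-5.8 -0.5  3. ]
tip [-84.5   6.9  76.1] Fx [-5.8 -0.5  3. ]
tip [-84.5   6.9  76.1] Fx [-5.8 -0.5  3. ]
tip [-84.5   6.9  76.1] Fx [-5.8 -0.5  3. ]
```

```bash
python3 drive.py '[[[0.032,0,0.024,0,0,0],[0,0,0,0,0,0]]]' |grep -E 'ft_force:' ;python3 chk.py 9 &&
python3 drive.py '[[[0.032,0,0.024,0,0,0],[0,0,0,0,0,0]]]' |grep -E 'ft_force:' ;python3 chk.py 9 &&
python3 drive.py '[[[0.032,0,0.024,0,0,0],[0,0,0,0,0,0]]]' |grep -E 'ft_force:' ;python3 chk.py 9 &&
python3 drive.py '[[[0.032,0,0.024,0,0,0],[0,0,0,0,0,0]]]' |grep -E 'ft_force:' ;python3 chk.py 9
```

```text
ft_force: [-5.7, -0.4, 3.5]
tip [-83.6   6.9  76. ] Fx [-5.7 -0.2  3.5]
ft_force: [-5.7, -0.4, 3.7]
tip [-82.7   6.9  75.9] Fx [-5.7 -0.2  3.7]
ft_force: [-6.2, 0.5, 3.9]
tip [-81.7   6.9  75.9] Fx [-6.2  0.7  3.9]
ft_force: [-5.6, -0.0, 2.1]
tip [-80.7   6.9  75.8] Fx [-5.6  0.2  2.1]
```

In the tool's units: 0.0008 m is 0.032, 0.0006 m is 0.024.

```bash
python3 drive.py '[[[0.032,0,0.024,0,0,0],[0,0,0,0,0,0]]]' |grep -E 'ft_force:' ;python3 chk.py 8 &&
python3 drive.py '[[[0.032,0,0.024,0,0,0],[0,0,0,0,0,0]]]' |grep -E 'ft_force:' ;python3 chk.py 8 &&
python3 drive.py '[[[0.032,0,0.024,0,0,0],[0,0,0,0,0,0]]]' |grep -E 'ft_force:' ;python3 chk.py 8 &&
python3 drive.py '[[[0.032,0,0.024,0,0,0],[0,0,0,0,0,0]]]' |grep -E 'ft_force:' ;python3 chk.py 8 &&
python3 drive.py '[[[0.032,0,0.024,0,0,0],[0,0,0,0,0,0]]]' |grep -E 'ft_force:' ;python3 chk.py 8 &&
python3 drive.py '[[[0.032,0,0.024,0,0,0],[0,0,0,0,0,0]]]' |grep -E 'ft_force:' ;python3 chk.py 8 &&
python3 drive.py '[[[0.032,0,0.024,0,0,0],[0,0,0,0,0,0]]]' |grep -E 'ft_force:' ;python3 chk.py 8 &&
python3 drive.py '[[[0.032,0,0.024,0,0,0],[0,0,0,0,0,0]]]' |grep -E 'ft_force:' ;python3 chk.py 8 &&
python3 drive.py '[[[0.032,0,0.024,0,0,0],[0,0,0,0,0,0]]]' |grep -E 'ft_force:' ;python3 chk.py 8
```

```text
ft_force: [-6.3, -0.1, 3.2]
tip [-79.7   7.   75.8] Fx [-6.3  0.1  3.2]
ft_force: [-6.6, 0.6, 4.5]
tip [-78.9   7.   75.6] Fx [-6.6  0.9  4.5]
ft_force: [-10.5, 0.8, 7.7]
tip [-78.1   7.   75.5] Fx [-10.4   1.2   7.7]
tip [-78.1   7.   75.5] Fx [-10.4   1.2   7.7]
tip [-78.1   7.   75.5] Fx [-10.4   1.2   7.7]
tip [-78.1   7.   75.5] Fx [-10.4   1.2   7.7]
tip [-78.1   7.   75.5] Fx [-10.4   1.2   7.7]
tip [-78.1   7.   75.5] Fx [-10.4   1.2   7.7]
tip [-78.1   7.   75.5] Fx [-10.4   1.2   7.7]
```

In the tool's units: -0.0082 m is -0.328, -0.0057 m is -0.228.

```bash
python3 drive.py '[[[-0.064,0,-0.044,0,0,0],[-0.164,0,-0.116,0,0,0],[-0.164,0,-0.116,0,0,0],[-0.328,0,-0.228,0,0,0],[0,0,0,0,0,0]]]' |grep -E 'ft_force:' ;python3 chk.py 8;
python3 drive.py '[[[-0.328,0,-0.228,0,0,0],[-0.656,0,-0.46,0,0,0],[-0.656,0,-0.46,0,0,0],[-0.656,0,-0.46,0,0,0],[-0.656,0,-0.46,0,0,0]]]' |grep -E 'ft_force:' ;python3 chk.py 8
python3 - <<'E'
from h import *
import pickle
c=r.calibration('wrist');a=r.grab_frame('wrist');pickle.dump(c,open('w2.pkl','wb'));
b=r.grab_frame('top')
cv2.imwrite('pics/w2.png',np.hstack([cv2.resize(a,(480,360)),cv2.resize(b[90:330,270:480],(315,360))])[:,:,::-1])
E
```

```text
ft_force: [-4.7, 0.2, 1.5]
tip [-101.1    6.6   75.4] Fx [-4.7  0.4  1.5]
ft_force: [-0.1, 0.1, 0.7]
tip [-180.9    7.5   76.7] Fx [-0.1  0.1  0.7]
```

View pics/w2.png

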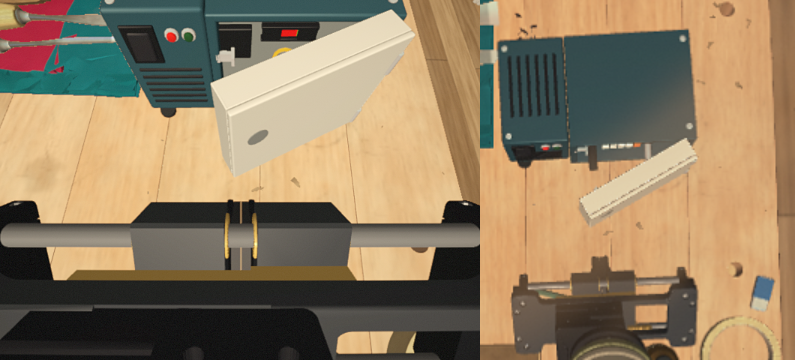

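The door is released and stands ajar at about 0.55 rad. The yellow ring, the red flag and a catch stub can be seen behind it. Next I put the closed fingers behind the door from above.

```bash
python3 drive.py '[[[0.756,0,-1.08,0,0,0],[0.756,0,-1.08,0,0,0],[0.756,0,-1.08,0,0,0],[0.756,0,-1.08,0,0,0]]]' |grep -E 'ft_force:' 
python3 drive.py '[[[0,0,0,0,-0.4888,0],[0,0,0,0,-0.4888,0],[0,0,0,0,-0.4888,0],[0,0,0,0,-0.4888,0],[0,0,0,0,-0.4888,0]]]' |grep -E 'ft_force:' 
python3 drive.py '[[[0,0,0,0,0,0]]]' |grep t: ;python3 go.py -72 -5 80 0 0
```

```text
ft_force: [1.2, -0.3, 0.4]
ft_force: [-0.5, 1.0, -0.1]
t: 6.38
tool_rot: [3.141, 0.005, 0.038]
t 6.38 d(now axes) [0.2104 0.0116 0.0957] |d|/.0417=5.5 rotvec [0.0009 0.0054 0.0009] n=0.0 d(after rot) [0.2099 0.0115 0.0968]
F [1.08 0.57 0.18] width 0.0005 grip 0.0
grasp pt local [-282.8    6.3  194.8] tip [-282.9    6.3  176.8]
```

In the tool's units: 0.04 m is 1.6, -0.004 m is -0.16.

```bash
python3 drive.py '[[[1.6,0.088,-0.16,0,0,0],[1.6,0.092,0,0,0,0],[1.6,0.092,0,0,0,0],[1.6,0.092,0,0,0,0],[1.6,0.092,0,0,0,0]]]' |grep -E 'ft_force:' 
python3 drive.py '[[[0.416,0,0,0,0,0],[0,0,0,0,0,0]]]' |grep -E 'ft_force:' 
python3 go.py -72 -5 80 0 0
```

```text
ft_force: [-1.2, -0.0, 2.4]
ft_force: [-0.4, 0.0, -0.7]
t 6.97 d(now axes) [0.0046 0.0025 0.0979] |d|/.0417=2.4 rotvec [-0.0033  0.      0.0034] n=0.0 d(after rot) [0.0046 0.0021 0.0979]
F [-0.39  0.   -0.75] width 0.0004 grip 0.0
grasp pt local [-76.6  -2.3 195.9] tip [-76.6  -2.3 177.9]
```

In the tool's units: 0.02 m is 0.8, 0.002 m is 0.08.

```bash
python3 drive.py '[[[0.08,0.04,0.8,0,0,0],[0.08,0.04,0.8,0,0,0],[0,0,0,0,0,0]]]' |grep -E 'ft_force:' ; python3 chk.py 3
python3 drive.py '[[[0,0,0.24,0,0,0],[0,0,0.24,0,0,0],[0,0,0.24,0,0,0]]]' |grep -E 'ft_force:' ; python3 chk.py 3 &&
python3 drive.py '[[[0,0,0.4,0,0,0],[0,0,0.4,0,0,0],[0,0,0.4,0,0,0],[0,0,0.4,0,0,0]]]' |grep -E 'ft_force:' ; python3 chk.py 3
python3 - <<'E'
from h import *
b=r.grab_frame('top');a=r.grab_frame('side')
cv2.imwrite('pics/w3.png',np.hstack([cv2.resize(a[180:340,200:460],(420,260)),cv2.resize(b[90:330,250:490],(260,260))])[:,:,::-1])
E
```

```text
ft_force: [-0.4, 0.1, 0.0]
tip [-77.6  -6.  136.2] Fx [-0.4  0.1  0. ]
ft_force: [0.0, 0.5, -0.6]
tip [-75.6  -6.2 122.5] Fx [ 0.1  0.5 -0.6]
ft_force: [0.4, -0.8, -0.6]
tip [-76.3  -6.2  80.6] Fx [ 0.4 -0.8 -0.6]
```

View pics/w3.png

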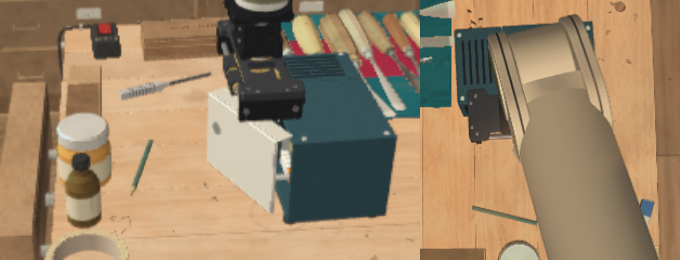

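In the tool's units: -0.0045 m is -0.18, 0.0009 m is 0.036.

```bash
python3 drive.py '[[[-0.18,0.036,0,0,0,0],[-0.18,0.032,0,0,0,0],[-0.18,0.036,0,0,0,0],[-0.18,0.032,0,0,0,0],[-0.18,0.036,0,0,0,0]]]' |grep -E 'ft_force:' ; python3 chk.py 6 &&
python3 drive.py '[[[-0.22,0.1,0,0,0,0],[-0.22,0.1,0,0,0,0],[-0.22,0.1,0,0,0,0],[-0.22,0.1,0,0,0,0]]]' |grep -E 'ft_force:' ; python3 chk.py 6 &&
python3 drive.py '[[[-0.252,0.2,0,0,0,0],[-0.252,0.2,0,0,0,0],[-0.252,0.2,0,0,0,0]]]' |grep -E 'ft_force:' ; python3 chk.py 6
```

```text
ft_force: [1.4, -0.4, 0.2]
tip [-98.9 -10.7  82.2] Fx [ 1.4 -0.4  0.2]
ft_force: [1.5, -0.7, -0.3]
tip [-121.2  -21.    81.9] Fx [ 1.5 -0.8 -0.3]
ft_force: [0.9, 0.4, -0.6]
tip [-140.2  -36.2   81.9] Fx [ 0.9  0.4 -0.6]
```

In the tool's units: 0.0064 m is 0.256, -0.0048 m is -0.192.

```bash
python3 drive.py '[[[-0.192,0.256,0,0,0,0],[-0.192,0.256,0,0,0,0],[-0.192,0.256,0,0,0,0]]]' |grep -E 'ft_force:' ; python3 chk.py 6 &&
python3 drive.py '[[[-0.124,0.296,0,0,0,0],[-0.124,0.296,0,0,0,0],[-0.124,0.296,0,0,0,0],[-0.04,0.192,0,0,0,0],[-0.04,0.192,0,0,0,0]]]' |grep -E 'ft_force:' ; python3 chk.py 6
```

```text
ft_force: [0.6, 0.9, 0.2]
tip [-154.4  -55.6   82. ] Fx [0.6 0.9 0.2]
ft_force: [0.7, 0.1, 0.5]
tip [-165.3  -87.3   81.9] Fx [0.7 0.1 0.5]
```

```bash
python3 drive.py '[[[-0.08,-0.4,0,0,0,0],[-0.08,-0.8,-0.4,0,0,0],[-0.8,-0.4,-1.2,0,0,0],[-1.2,0,-1,0,0,0],[-1.2,0,-0.8,0,0,0]]]' |grep -E 'ft_force:'
python3 drive.py '[[[-1.2,0,-0.2,0,0.4656,0],[-0.4,0,0,0,0.4656,0],[0,0,0,0,0.4656,0],[0,0,0,0,0.4656,0],[0,0,0,0,0.4656,0]]]' |grep -E 'ft_force:'
python3 drive.py '[[[0,0,0,0,0.4656,0],[0,0,0,0,0,0],[0,0,0,0,0,0]]]' |grep -E 'ft_force:'
python3 chk.py 6
python3 - <<'E'
from h import *
import pickle
c=r.calibration('wrist');a=r.grab_frame('wrist');pickle.dump(c,open('w4.pkl','wb'));
b=r.grab_frame('top');cv2.imwrite('pics/w4_full.png',a[:,:,::-1]);cv2.imwrite('pics/top4.png',b[:,:,::-1])
cv2.imwrite('pics/w4.png',np.hstack([cv2.resize(a[0:300,100:600],(500,300)),cv2.resize(b[90:330,250:490],(300,300))])[:,:,::-1])
# yellow ring
h=cv2.cvtColor(a,cv2.COLOR_RGB2HSV);m=cv2.inRange(h,(20,130,120),(34,255,255));n,l,st,ce=cv2.connectedComponentsWithStats(m)
print([(st[i].tolist(),ce[i].round(1).tolist()) for i in range(1,n) if st[i,4]>15])
E
```

```text
ft_force: [-1.0, -1.5, 2.2]
ft_force: [0.5, 2.2, -0.1]
ft_force: [-0.1, 0.3, -0.3]
tip [-169.2  -43.2  206.8] Fx [-0.1  0.3 -0.3]
[([302, 183, 20, 12, 117], [311.4, 188.6]), ([337, 291, 6, 32, 102], [340.0, 306.0]), ([300, 292, 5, 52, 178], [301.6, 319.2]), ([337, 326, 6, 19, 72], [339.8, 335.7]), ([357, 355, 56, 19, 279], [381.7, 364.4]), ([387, 355, 21, 9, 60], [398.4, 358.7]), ([411, 355, 60, 18, 287], [435.5, 364.0]), ([310, 356, 49, 18, 238], [336.5, 365.9]), ([444, 356, 10, 7, 18], [448.3, 358.9]), ([124, 361, 10, 5, 21], [128.1, 362.2]), ([140, 361, 11, 12, 31], [144.0, 364.4]), ([151, 361, 11, 9, 27], [155.6, 365.3]), ([160, 361, 8, 12, 23], [164.2, 366.0]), ([167, 361, 9, 12, 45], [171.2, 367.2]), ([176, 361, 37, 12, 159], [195.4, 366.7]), ([219, 360, 13, 13, 58], [224.4, 367.0]), ([232, 360, 21, 14, 90], [241.0, 366.1]), ([252, 361, 14, 12, 52], [257.7, 366.5]), ([265, 361, 29, 13, 122], [280.6, 366.9]), ([295, 361, 21, 12, 77], [304.7, 365.4]), ([119, 364, 19, 9, 48], [128.1, 368.4])]
```

View pics/w4.png

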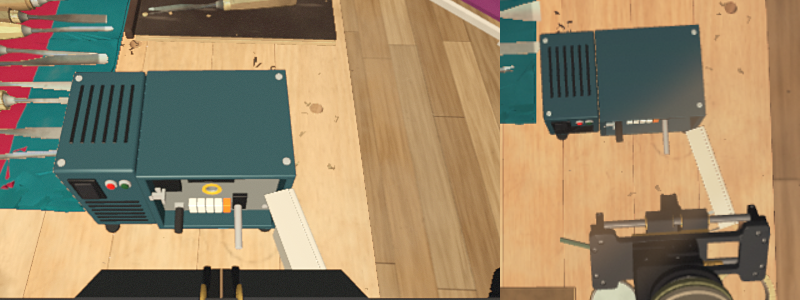

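Run:
```python
from go import *
import pickle
c=pickle.load(open('w4.pkl','rb'))
def inx(uv,x,cal,n=''):
    o,d=ray(n,uv,cal);o2=loc(o);d2=U.inv().apply(d)*1000;return o2+d2*((x-o2[0])/d2[:,0])[:,None]
print('hole',inx([(311.4,188.6),(302,189),(322,189),(312,183),(312,195)],-30,c).round(1))
# door top corner roof corners: from crop picture (x+100)
print('roof',[loc(p).round(1) for p in plane('',[(393,179),(244,181),(175,71),(380,69),(156,171)],.127,c)])
```

```text
hole [[-30.  -31.2  64. ]
 [-30.  -21.2  63.2]
 [-30.  -42.3  63.2]
 [-30.  -32.1  75.5]
 [-30.  -31.4  50.1]]
roof [array([ -56.5, -103.2,  127. ]), array([-58.7,  23.9, 127. ]), array([ 68. , 104.7, 127. ]), array([ 70.1, -99.8, 127. ]), array([-48.8, 101.5, 127. ])]
```

```bash
python3 -c "
import cv2
a=cv2.imread('pics/w4_full.png')[150:260,220:420];cv2.imwrite('pics/w4z.png',cv2.resize(a,None,fx=4,fy=4,interpolation=cv2.INTER_CUBIC))"
```

View pics/w4z.png

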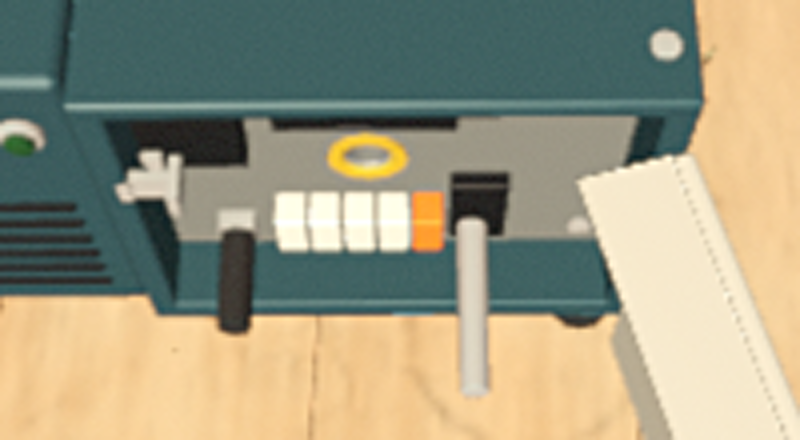

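The zoom shows the hole's yellow ring at zoom (368,157), which is full (312,189). A grey rod and a black stub stick out lower down, and the door stands at about 1.9 rad. I now go to the punch.

```bash
cat > gw.py <<'E'
import sys;from go import *
a=[float(v) for v in sys.argv[1:]] # world x y z(mm for tip axis) yaw(rad) L
l=loc([a[0],a[1],a[2]]);show(*target(l,0,0,a[4],np.degrees(a[3]-psi)))
E
python3 gw.py .4556 .132 .10 .365 178
python3 - <<'E'
from go import *
import pickle
# punch in the last top picture + hole ellipse
a=cv2.imread('pics/top4.png')[215:315,185:245]
h=cv2.cvtColor(a,cv2.COLOR_BGR2HSV);m=cv2.inRange(h,(0,0,0),(180,75,255));n,l,st,ce=cv2.connectedComponentsWithStats(m)
i=1+st[1:,4].argmax();ys,xs=np.nonzero(l==i);pts=np.c_[xs+185,ys+215].astype(float);c=pts.mean(0);u=np.linalg.svd(pts-c)[2][0];t=(pts-c)@u
e=[c+u*t.min(),c+u*t.max()];print(st[i],e);P=plane('top',e,.006);print(P.round(4),np.linalg.norm(P[0]-P[1]));d=P[0]-P[1];print(np.arctan2(d[1],d[0]))
b=cv2.imread('pics/w4_full.png');h=cv2.cvtColor(b,cv2.COLOR_BGR2HSV);m=cv2.inRange(h,(18,100,100),(36,255,255))[175:205,295:330]
ys,xs=np.nonzero(m);print('ellipse',cv2.fitEllipse(cv2.convexHull(np.c_[xs+295,ys+175].astype(np.float32))))
E
```

```text
t 10.75 d(now axes) [ 0.008  -0.2793  0.1015] |d|/.0417=7.1 rotvec [ 0.0987 -0.6435 -0.3123] n=5.8 d(after rot) [ 0.1527 -0.244   0.0745]
F [-0.04 -0.11 -0.34] width 0.0007 grip 0.0
[ 16  11  33  80 367] [array([200.9652088 , 226.01309022]), array([230.35123939, 304.11534445])]
[[0.5732 0.1774 0.006 ]
 [0.4285 0.1216 0.006 ]] 0.15508539722457332
0.36844433772942137
ellipse ((317.7362060546875, 193.6396484375), (16.727031707763672, 33.92613220214844), 116.20227813720703)
```

Units first: shifts go in units of 25 mm and turns go in units of 0.25 rad. So -0.1073 rad is -0.4292.

```bash
python3 drive.py '[[[0,0,0,0.066,-0.4292,-0.2084],[0,0,0,0.066,-0.4292,-0.2084],[0,0,0,0.066,-0.4292,-0.2084],[0,0,0,0.066,-0.4292,-0.2084],[0,0,0,0.066,-0.4292,-0.2084]]]' 0.045 |grep -E 'ft_force:'
python3 drive.py '[[[0,0,0,0.066,-0.4292,-0.2084],[0.8,-1.36,0,0,0,0],[0.8,-1.36,0,0,0,0],[0.8,-1.36,0,0,0,0],[0.8,-1.36,0,0,0,0]]]' |grep -E 'ft_force:'
python3 drive.py '[[[0.8,-1.36,0,0,0,0],[0.8,-1.36,0,0,0,0],[0.8,-1.36,0.4,0,0,0],[0,0,0.8,0,0,0],[0,0,0,0,0,0]]]' |grep -E 'ft_force:'
python3 gw.py .4537 .1313 .006 .368 178
```

```text
ft_force: [0.0, 0.5, -0.9]
ft_force: [1.5, 0.5, -1.2]
ft_force: [-1.0, -1.1, -0.4]
t 12.00 d(now axes) [ 0.0144 -0.013   0.1398] |d|/.0417=3.4 rotvec [ 0.0002 -0.0018 -0.0016] n=0.0 d(after rot) [ 0.0147 -0.0129  0.1398]
F [-1.02 -1.1  -0.43] width 0.0444 grip 0.0
```

```bash
python3 drive.py '[[[0.288,-0.26,0.8,0,0,0],[0.288,-0.26,1.2,0,0,0],[0,0,1.2,0,0,0],[0,0,0.8,0,0,0],[0,0,0,0,0,0]]]' |grep -E 'ft_force:'
python3 gw.py .4537 .1313 .006 .368 178
python3 - <<'E'
from go import *
import pickle
c=r.calibration('wrist');a=r.grab_frame('wrist');cv2.imwrite('pics/w5.png',a[:,:,::-1])
P=np.array([[.4285,.1216,.006],[.5732,.1774,.006]]);print(proj('',P,c))
s=r.read_state();R=Ro.from_euler('xyz',s['tool_rot']);print(proj('',s['position']+R.apply([[0,0,.178],[0,.0222,.178],[0,-.0222,.178]]),c))
E
```

```text
ft_force: [-0.7, -0.3, 0.2]
t 12.42 d(now axes) [ 0.001  -0.003   0.0392] |d|/.0417=0.9 rotvec [ 0.0014  0.0005 -0.0069] n=0.1 d(after rot) [ 0.001  -0.0029  0.0392]
F [-0.73 -0.28  0.17] width 0.0448 grip 0.0
[[316.3598657  302.87563134]
 [313.28105465  28.05708781]]
[[320.52418145 290.81613637]
 [365.38568616 290.77770448]
 [275.6578712  290.83395634]]
```

View pics/w5.png

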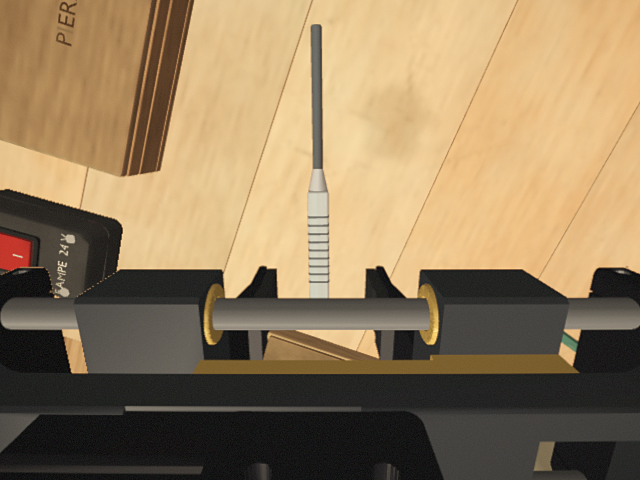

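The wrist view shows the punch tip at (316,26) against a predicted (313,28), with its shank centred between the fingers. I descend and grip.

In the tool's units: -0.0015 m is -0.06, 0.018 m is 0.72.

```bash
python3 drive.py '[[[0.04,-0.06,0.72,0,0,0],[0,0,0.4,0,0,0],[0,0,0.24,0,0,0],[0,0,0.12,0,0,0],[0,0,0,0,0,0]]]' |grep -E 'ft_force:'
python3 gw.py .4537 .1313 .006 .368 178
```

```text
ft_force: [0.4, -0.0, 0.4]
t 12.88 d(now axes) [-0.0012 -0.0003  0.0048] |d|/.0417=0.1 rotvec [ 0.0012 -0.0038 -0.0053] n=0.1 d(after rot) [-0.0012 -0.0003  0.0048]
F [ 0.39 -0.02  0.41] width 0.0451 grip 0.0
```

In the tool's units: 0.002 m is 0.08.

```bash
python3 drive.py '[[[0,0,0.08,0,0,0],[0,0,0.08,0,0,0],[0,0,0,0,0,0]]]' |grep -E 'ft_force:'
python3 gw.py .4537 .1313 .006 .368 178
python3 drive.py '[[[0,0,0,0,0,0],[0,0,0,0,0,0],[0,0,0,0,0,0],[0,0,0,0,0,0],[0,0,0,0,0,0]]]' 0 45
python3 drive.py '[[[0,0,0,0,0,0],[0,0,0,0,0,0]]]'
```

```text
ft_force: [-0.3, -0.9, 0.2]
t 13.13 d(now axes) [-0.0011 -0.      0.0005] |d|/.0417=0.0 rotvec [ 0.0011 -0.0039 -0.0048] n=0.1 d(after rot) [-0.0011 -0.      0.0005]
F [-0.34 -0.87  0.22] width 0.0448 grip 0.0
t: 13.55
position: [0.4547, 0.1318, 0.1844]
tool_rot: [3.141, -0.004, 0.363]
ft_force: [-0.4, 0.2, 0.1]
width: 0.0194
grip_force: 0.0
t: 13.72
position: [0.4547, 0.1318, 0.1844]
tool_rot: [3.141, -0.004, 0.363]
ft_force: [-0.1, -0.3, 1.2]
width: 0.0114
grip_force: 45.0
```

In the tool's units: -0.035 m is -1.4, -0.03 m is -1.2.

```bash
python3 drive.py '[[[0,0,-0.2,0,0,0],[0,0,-1.2,0,0,0],[0,0,-1.4,0,0,0],[0,0,-1.4,0,0,0],[0,0,0,0,0,0]]]' |grep -E 'force:'
cat > gp.py <<'E'
import sys;from go import *
T=np.array([.127,0,.178])
a=[float(v) for v in sys.argv[1:]] # tip local xyz, roll
_,R=target([0,0,0],0,a[3],0);p=O+U.apply(np.array(a[:3])/1000)-R.apply(T);show(p,R)
s=r.read_state();print('punch tip local',loc(s['position']+Ro.from_euler('xyz',s['tool_rot']).apply(T)).round(1))
E
python3 gp.py -95 -31.5 100 20
python3 - <<'E'
from go import *
c=r.calibration('wrist');a=r.grab_frame('wrist');cv2.imwrite('pics/w6.png',a[:,:,::-1])
s=r.read_state();R=Ro.from_euler('xyz',s['tool_rot']);print(proj('',s['position']+R.apply([[.127,0,.178],[.05,0,.178]]),c))
g=a.astype(int).sum(2);
for v in (26,30,60,100,140,160):
  row=a[v,290:350].astype(int);d=np.nonzero((row.max(1)-row.min(1)<35)&(row.sum(1)<420))[0]; print(v,d.min()+290 if len(d) else None,d.max()+290 if len(d) else None)
E
```

```text
ft_force: [0.9, 0.3, -1.1]
grip_force: 45.0
t 14.13 d(now axes) [-0.076   0.1927  0.0273] |d|/.0417=5.0 rotvec [-0.3453 -0.0677  0.322 ] n=3.8 d(after rot) [-0.0098  0.1849  0.0967]
F [ 0.87  0.34 -1.15] width 0.0113 grip 45.0
punch tip local [-90.1 277.3 118.2]
[[323.75452799   8.6293855 ]
 [323.20059233 193.3787051 ]]
26 316 328
30 316 328
60 316 328
100 316 327
140 316 327
160 316 327
```

```bash
python3 drive.py '[[[0,0,0,-0.3452,-0.0676,0.322],[0,0,0,-0.3452,-0.0676,0.322],[0,0,0,-0.3452,-0.0676,0.322],[0,0,0,-0.3452,-0.0676,0.322],[0,0,0,0,0,0]]]' |grep -E 'ft_force:'
python3 gp.py -95 -31.5 100 20
python3 -c "
import cv2;a=cv2.imread('pics/w6.png').astype(int)
for v in range(2,24,2):print(v,[int(x) for x in a[v,322]])"
```

```text
ft_force: [-0.6, 1.0, -1.1]
t 14.60 d(now axes) [-0.0071  0.1862  0.0916] |d|/.0417=5.0 rotvec [0.0052 0.0076 0.0005] n=0.1 d(after rot) [-0.0077  0.1867  0.0905]
F [-0.64  1.05 -1.11] width 0.0115 grip 45.0
punch tip local [-88.7 173.7 120.6]
2 [103, 109, 106]
4 [103, 109, 107]
6 [104, 110, 108]
8 [105, 113, 109]
10 [103, 110, 106]
12 [103, 110, 107]
14 [103, 110, 106]
16 [104, 112, 108]
18 [106, 112, 109]
20 [103, 111, 108]
22 [104, 113, 109]
```

```bash
cat > pin.py <<'E'
from go import *
T=np.array([.127,0,.178])
def run():
  s=r.read_state();R=Ro.from_euler('xyz',s['tool_rot'])
  for n in('side','top'):
    c=r.calibration(n);a=r.grab_frame(n);cv2.imwrite('pics/pin_%s_%.0f.png'%(n,s['t']*100),a[:,:,::-1])
    xs=np.arange(.05,.140,.006);P=proj(n,s['position']+R.apply([[x,0,.178] for x in xs]),c)
    u=(P[-1]-P[0]);u/=np.linalg.norm(u);nn=np.array([-u[1],u[0]])
    L=cv2.cvtColor(a,cv2.COLOR_RGB2HSV)
    print(n,'tip pred',P[12].round(1),'n',nn.round(2),'px/mm',np.linalg.norm(P[-1]-P[0])/84)
    for x,p in zip(xs,P):
      o=np.arange(-12,12.1,.5);q=p+o[:,None]*nn
      S=cv2.remap(a,q[None,:,0].astype(np.float32),q[None,:,1].astype(np.float32),1)[0].astype(int);sat=S.max(1)-S.min(1)
      k=o[sat<38];print(' %.0f'%(x*1000),(k.min(),k.max(),round(k.mean(),1)) if len(k) else None,'sat',sat[::4])
run()
E
python3 pin.py
```

```text
side tip pred [336.7 202.5] n [0.04 1.  ] px/mm 0.4631451983377791
 50 (np.float64(-0.5), np.float64(2.0), np.float64(0.8)) sat [56 72 73 74 76 70 21 26 72 65 66 61 71]
 56 (np.float64(-0.5), np.float64(2.0), np.float64(0.8)) sat [62 72 74 73 75 71 15 34 74 68 66 68 72]
 62 (np.float64(-0.5), np.float64(1.5), np.float64(0.5)) sat [65 73 74 75 75 73 20 39 72 66 67 66 71]
 68 (np.float64(-0.5), np.float64(2.0), np.float64(0.8)) sat [65 74 76 70 74 73 20 36 73 66 68 68 73]
 74 (np.float64(-0.5), np.float64(2.0), np.float64(0.8)) sat [62 73 72 72 75 72 20 31 70 68 66 67 70]
 80 (np.float64(-0.5), np.float64(2.0), np.float64(0.8)) sat [53 76 75 74 74 70 21 33 70 68 67 63 70]
 86 (np.float64(-0.5), np.float64(2.0), np.float64(0.8)) sat [56 75 76 75 74 71 15 29 74 68 67 64 70]
 92 (np.float64(-0.5), np.float64(2.0), np.float64(0.8)) sat [58 75 73 74 73 73 17 31 73 67 67 63 69]
 98 (np.float64(-0.5), np.float64(2.0), np.float64(0.8)) sat [67 74 77 76 74 73 20 29 75 65 65 66 72]
 104 (np.float64(-0.5), np.float64(2.0), np.float64(0.8)) sat [68 75 68 74 75 71 13 27 71 66 65 66 70]
 110 (np.flo
[... 1543 characters left out ...]
  5 106 101 114 111 111 111]
 104 (np.float64(-2.0), np.float64(0.5), np.float64(-0.8)) sat [100  99 100 101 103  18   1 101 103 110 112 112 110]
 110 (np.float64(-2.0), np.float64(0.5), np.float64(-0.8)) sat [100  99  99  98 103  23   1 104 101 105 109 111 109]
 116 (np.float64(-2.0), np.float64(0.5), np.float64(-0.8)) sat [ 99 100  98  98 101  19   1 103 101 103 108 109 106]
 122 (np.float64(-2.0), np.float64(0.5), np.float64(-0.8)) sat [ 99  98  97  97 100  24  10 100  98 104 109 109 108]
 128 None sat [ 98  98  98  97  97  99 100  98  99 105 108 107 106]
 134 None sat [ 98  98  97  96  97  97  97  96  97 103 108 107 106]
 140 None sat [ 96  97  97  96  95  96  96  97  97 102 109 111 108]
```

```bash
python3 drive.py '[[[0,0,0,0,0,0],[0,0,0,0,0,0]]]' |grep position
python3 - <<'E'
from go import *
c=r.calibration('wrist');s=r.read_state();a=r.grab_frame('wrist');cv2.imwrite('pics/w7.png',a[:,:,::-1])
R=Ro.from_euler('xyz',s['tool_rot'])
print(proj('',s['position']+R.apply([[.127,0,.178],[.05,0,.178],[.127,0,.173],[.127,0,.183]]),c).round(1))
Rc=R.inv()*Ro.from_matrix(c['pose'][:3,:3]);print('cam in tool',R.inv().apply(c['pose'][:3,3]-s['position']).round(4),Rc.as_euler('xyz').round(4))
for v in (0,4,8,12,20,40,100,160):
  row=a[v,295:350].astype(int);d=np.nonzero((row.max(1)-row.min(1)<30)&(row.sum(1)<420))[0]+295; print(v,(d.min(),d.max()) if len(d) else None)
# first row of shank taper: print brightness column 322 from 150-200
print(a[150:215:4,322].sum(1))
b=cv2.imread('pics/w5.png').astype(int);print(b[150:215:4,317].sum(1))
E
```

```text
position: [0.4543, 0.1312, 0.2891]
[[322.5   2.6]
 [322.3 191.4]
 [322.6  -2.4]
 [322.5   7.4]]
cam in tool [ 0.0715 -0.0008  0.0205] [-2.6260e-01  4.0000e-04  1.5708e+00]
0 (np.int64(321), np.int64(324))
4 (np.int64(316), np.int64(328))
8 (np.int64(316), np.int64(328))
12 (np.int64(316), np.int64(328))
20 (np.int64(316), np.int64(328))
40 (np.int64(316), np.int64(328))
100 (np.int64(316), np.int64(327))
160 (np.int64(316), np.int64(327))
[318 308 314 316 317 309 313 313 598 597 599 597 597 600 607 503 605]
[320 317 313 316 312 627 619 619 615 616 615 607 608 605 606 610 615]
```

```bash
python3 go.py -180 8 200 40 0
```

```text
t 14.92 d(now axes) [-0.0836  0.2296  0.0306] |d|/.0417=5.9 rotvec [0.3338 0.6983 0.1222] n=6.3 d(after rot) [-0.0316  0.2262 -0.092 ]
F [-0.42  0.36 -0.67] width 0.0114 grip 45.0
grasp pt local [-214.8  178.2  135.1] tip [-214.9  172.1  118.2]
```

In the tool's units: -0.01 m is -0.4, 0.0998 rad is 0.3992.

```bash
python3 drive.py '[[[0,0,-0.4,0.1908,0.3992,0.07],[0,0,-0.4,0.1908,0.3992,0.07],[0,0,0,0.1908,0.3992,0.07],[0,0,0,0.1908,0.3992,0.07],[0,0,0,0.1908,0.3992,0.07]]]' |grep -E 'ft_force:'
python3 drive.py '[[[0,0,0,0.1908,0.3992,0.07],[0,0,0,0.1908,0.3992,0.07],[-0.18,1.292,-0.524,0,0,0],[-0.18,1.292,-0.524,0,0,0],[-0.18,1.292,-0.524,0,0,0]]]' |grep -E 'ft_force:'
python3 drive.py '[[[-0.18,1.292,-0.524,0,0,0],[-0.18,1.292,-0.524,0,0,0],[-0.18,1.292,-0.524,0,0,0],[0,0.8,0,0,0,0],[0,0,0,0,0,0]]]' |grep -E 'ft_force:'
python3 drive.py '[[[0,0,0,0,0,0],[0,0,0,0,0,0],[0,0,0,0,0,0]]]' |grep -E 'ft_force:'
cat > hole.py <<'E'
from go import *
def inx(uv,x,cal):
    o,d=ray('',uv,cal);o2=loc(o);d2=U.inv().apply(d)*1000;return o2+d2*((x-o2[0])/d2[:,0])[:,None]
for k in range(3):
    c=r.calibration('wrist');a=r.grab_frame('wrist')
    h=cv2.cvtColor(a,cv2.COLOR_RGB2HSV);m=cv2.inRange(h,(22,120,120),(34,255,255));m[270:]=0
    n,l,st,ce=cv2.connectedComponentsWithStats(m);L=[i for i in range(1,n) if st[i,4]>15];print([st[i].tolist() for i in L])
    for i in L:
        ys,xs=np.nonzero(l==i);(e)=cv2.fitEllipse(cv2.convexHull(np.c_[xs,ys].astype(np.float32)));print(np.round(e[0],1),np.round(e[1],1),'hole',inx([e[0]],-30,c).round(1),'at z66',loc(plane('',[e[0]],.066,c)[0]).round(1))
cv2.imwrite('pics/w8.png',a[:,:,::-1])
# teal roof bottom edge & sides: contour of teal
t=cv2.inRange(h,(85,60,40),(105,255,160));n,l,st,ce=cv2.connectedComponentsWithStats(t);print(st[st[:,4]>1500].tolist())
E
python3 hole.py; python3 chk.py 5
```

```text
ft_force: [-0.1, -0.5, -2.0]
ft_force: [0.6, -1.7, -1.3]
ft_force: [0.2, 0.0, -0.9]
ft_force: [-0.5, -0.5, -1.7]
[[390, 198, 19, 11, 101]]
[398.5 203.1] [10.1 18.8] hole [[-30.  -31.8  64. ]] at z66 [-31.2 -31.2  66. ]
[[389, 198, 20, 11, 104]]
[398.6 203.1] [10.  19.2] hole [[-30.  -31.8  63.9]] at z66 [-31.2 -31.2  66. ]
[[389, 198, 20, 11, 106]]
[398.5 203.1] [10.1 19.1] hole [[-30.  -31.8  64. ]] at z66 [-31.2 -31.3  66. ]
[[0, 0, 640, 480, 263224], [0, 0, 120, 213, 4686], [76, 0, 239, 239, 19381], [328, 87, 172, 156, 18563]]
tip [-160.5   50.6  205.1] Fx [-0.   0.6 -1.4]
```

```bash
python3 gp.py -95 -31.7 110 20
```

```text
t 16.57 d(now axes) [-0.0015  0.0221  0.0873] |d|/.0417=2.2 rotvec [-0.3262 -0.684  -0.1182] n=6.1 d(after rot) [ 0.0544 -0.0019  0.0717]
F [-0.05  0.56 -1.35] width 0.0112 grip 45.0
punch tip local [-65.1  51.3 289.1]
```

```bash
python3 drive.py '[[[0,0,0,-0.1864,-0.3908,-0.0676],[0,0,0,-0.1864,-0.3908,-0.0676],[0,0,0,-0.1864,-0.3908,-0.0676],[0,0,0,-0.1864,-0.3908,-0.0676],[0,0,0,-0.1864,-0.3908,-0.0676]]]' |grep -E 'ft_force:'
python3 drive.py '[[[0,0,0,-0.1864,-0.3908,-0.0676],[0,0,0,-0.1864,-0.3908,-0.0676],[0.72,0,0.96,0,0,0],[0.72,0,0.96,0,0,0],[0.72,0,0.96,0,0,0]]]' |grep -E 'ft_force:'
python3 drive.py '[[[0,0,0,0,0,0],[0,0,0,0,0,0]]]' |grep -E 'ft_force:'
python3 gp.py -85 -31.7 66 20
```

```text
ft_force: [0.2, 0.1, -1.4]
ft_force: [-0.6, -0.9, -0.1]
ft_force: [-0.1, 0.0, -0.6]
t 17.57 d(now axes) [ 0.0105 -0.0167  0.0396] |d|/.0417=1.1 rotvec [-0.0027  0.0026  0.0003] n=0.0 d(after rot) [ 0.0104 -0.0168  0.0396]
F [-0.11  0.05 -0.57] width 0.0113 grip 45.0
punch tip local [-95.8 -33.6 108.5]
```

In the tool's units: 0.0198 m is 0.792, -0.0083 m is -0.332.

```bash
python3 drive.py '[[[0.2,-0.332,0.792,0,0,0],[0.2,-0.332,0.792,0,0,0],[0,0,0,0,0,0],[0,0,0,0,0,0]]]' |grep -E 'ft_force:'
python3 gp.py -40 -31.7 66 20;python3 drive.py '[[[0,0,0,0,0,0]]]' |grep -E 'ft_force:';python3 gp.py -40 -31.7 66 20; python3 pin.py | grep -E 'tip|50|98|122|128'
```

```text
ft_force: [0.0, -0.6, -1.1]
t 17.90 d(now axes) [ 0.0458 -0.0006  0.0022] |d|/.0417=1.1 rotvec [-0.0008  0.0001  0.0002] n=0.0 d(after rot) [ 0.0458 -0.0006  0.0022]
F [ 0.03 -0.62 -1.07] width 0.0113 grip 45.0
punch tip local [-85.8 -31.4  68.2]
ft_force: [0.5, 0.3, -1.4]
t 17.98 d(now axes) [ 0.0453 -0.0012  0.0032] |d|/.0417=1.1 rotvec [ 0.     -0.0019 -0.001 ] n=0.0 d(after rot) [ 0.0453 -0.0012  0.0031]
F [ 0.46  0.25 -1.35] width 0.0114 grip 45.0
punch tip local [-85.  -31.8  69.6]
side tip pred [353.2 270.4] n [0.07 1.  ] px/mm 0.5215768208671079
 50 (np.float64(-1.0), np.float64(12.0), np.float64(5.5)) sat [93 91 91 91 87 57 30 29 29 29 25 26 25]
 98 (np.float64(-5.0), np.float64(12.0), np.float64(3.5)) sat [83 85 86 64 29 29 30 29 26 25 26 25 25]
 122 (np.float64(-6.5), np.float64(12.0), np.float64(2.8)) sat [90 89 63 29 29 30 28 26 25 25 25 25 25]
 128 (np.float64(-7.5), np.float64(12.0), np.float64(2.2)) sat [90 87 51 30 29 29 28 26 25 25 25 26 25]
top tip pred [368.6 211.5] n [ 1.   -0.05] px/mm 0.6144172533510417
 50 None sat [103  98 103 103 105  44  42  77 106 104 104 103 104]
 80 (np.float64(-1.0), np.float64(0.5), np.float64(-0.2)) sat [ 99  98  99 102 103  81  31 107 104 103 104 102 102]
 98 (np.float64(-0.5), np.float64(0.5), np.float64(0.0)) sat [101 101 101 103 105  81  31  84 106 103 104 103 103]
 122 (np.float64(-0.5), np.float64(0.5), np.float64(0.0)) sat [100 103 103 104 103  75  27  88 104 100  85  99  69]
 128 None sat [ 89 104 103 101 103 100 102 106 100  93 100 101  72]
 134 None sat [ 89 104  99 102 104 102 102 101  98 103 101 102  69]
```

```bash
python3 drive.py '[[[0.8,-0.04,0.104,0,0,0],[0.8,0,0,0,0,0],[0,0,0,0,0,0],[0,0,0,0,0,0]]]' |grep -E 'ft_force:'
python3 gp.py -40 -31.7 66 20;python3 drive.py '[[[0,0,0,0,0,0]]]' |grep -E 'ft_force:';python3 gp.py -40 -31.7 66 20;python3 drive.py '[[[0,0,0,0,0,0]]]' |grep -E 'ft_force:';python3 gp.py -40 -31.7 66 20
```

```text
ft_force: [-0.1, -0.2, -1.1]
t 18.42 d(now axes) [ 0.005  -0.0001 -0.0003] |d|/.0417=0.1 rotvec [-0.0007 -0.0015 -0.0013] n=0.0 d(after rot) [ 0.005  -0.0001 -0.0003]
F [-0.09 -0.23 -1.08] width 0.0115 grip 45.0
punch tip local [-44.7 -31.9  66. ]
ft_force: [-0.2, 0.1, -0.7]
t 18.50 d(now axes) [ 0.0059 -0.0001 -0.0007] |d|/.0417=0.1 rotvec [-0.0002 -0.0003 -0.0011] n=0.0 d(after rot) [ 0.0059 -0.     -0.0007]
F [-0.22  0.11 -0.72] width 0.0115 grip 45.0
punch tip local [-45.8 -32.1  65.4]
ft_force: [0.2, 0.2, -1.6]
t 18.58 d(now axes) [ 0.0061 -0.0001 -0.0008] |d|/.0417=0.1 rotvec [-0.0001 -0.     -0.0011] n=0.0 d(after rot) [ 0.0061 -0.0001 -0.0008]
F [ 0.21  0.2  -1.61] width 0.0116 grip 45.0
punch tip local [-46.1 -32.2  65.3]
```

In the tool's units: 0.004 m is 0.16, -0.0005 m is -0.02.

```bash
python3 drive.py '[[[0.16,0,-0.02,0,0,0],[0.16,0,0,0,0,0],[0,0,0,0,0,0]]]' |grep -E 'ft_force:';python3 chk.py 2.5 &&
python3 drive.py '[[[0.08,0,0,0,0,0],[0.08,0,0,0,0,0]]]' |grep -E 'ft_force:';python3 chk.py 2.5 &&
python3 drive.py '[[[0.08,0,0,0,0,0],[0.08,0,0,0,0,0]]]' |grep -E 'ft_force:';python3 chk.py 2.5 &&
python3 drive.py '[[[0.08,0,0,0,0,0],[0.08,0,0,0,0,0]]]' |grep -E 'ft_force:';python3 chk.py 2.5 &&
python3 drive.py '[[[0.08,0,0,0,0,0],[0.08,0,0,0,0,0]]]' |grep -E 'ft_force:';python3 chk.py 2.5;python3 gp.py -40 -31.7 66 20
```

```text
ft_force: [-0.5, 0.1, -0.6]
tip [-163.7  -33.1   61.9] Fx [-0.4  0.1 -0.6]
ft_force: [-1.0, -0.0, -1.3]
tip [-160.4  -33.1   61.5] Fx [-1.  -0.  -1.3]
ft_force: [0.2, 0.0, -1.3]
tip [-156.3  -33.1   61.5] Fx [ 0.2  0.  -1.3]
ft_force: [0.5, 0.5, -1.4]
tip [-152.3  -33.1   61.5] Fx [ 0.6  0.5 -1.4]
ft_force: [0.5, 0.1, -0.9]
tip [-148.3  -33.1   61.6] Fx [ 0.5  0.1 -0.9]
t 19.50 d(now axes) [-0.0187  0.0001 -0.0007] |d|/.0417=0.4 rotvec [-0.0005 -0.0001 -0.0008] n=0.0 d(after rot) [-0.0187  0.0001 -0.0006]
F [ 0.52  0.08 -0.86] width 0.0113 grip 45.0
punch tip local [-21.3 -31.8  65.4]
```

```bash
python3 drive.py '[[[0.04,0,0,0,0,0],[0.04,0,0,0,0,0],[0.04,0,0,0,0,0]]]' |grep -E 'ft_force:';python3 chk.py 8 &&
python3 drive.py '[[[0.04,0,0,0,0,0],[0.04,0,0,0,0,0]]]' |grep -E 'ft_force:';python3 chk.py 8 &&
python3 drive.py '[[[0.04,0,0,0,0,0],[0.04,0,0,0,0,0]]]' |grep -E 'ft_force:';python3 chk.py 8 &&
python3 drive.py '[[[0.04,0,0,0,0,0],[0,0,0,0,0,0]]]' |grep -E 'ft_force:';python3 chk.py 8 &&
python3 drive.py '[[[0.04,0,0,0,0,0],[0,0,0,0,0,0]]]' |grep -E 'ft_force:';python3 chk.py 8 &&
python3 drive.py '[[[0.04,0,0,0,0,0],[0,0,0,0,0,0]]]' |grep -E 'ft_force:';python3 chk.py 8; python3 gp.py -40 -31.7 66 20
```

```text
ft_force: [-4.1, 0.1, -1.4]
tip [-146.   -33.2   61.4] Fx [-4.1  0.3 -1.4]
ft_force: [-4.1, 0.5, -0.5]
tip [-144.2  -33.3   61.3] Fx [-4.   0.7 -0.5]
ft_force: [-4.5, 0.1, -0.9]
tip [-141.9  -33.2   61.3] Fx [-4.5  0.2 -0.9]
ft_force: [-4.5, 0.0, -1.6]
tip [-140.5  -33.1   61.5] Fx [-4.5  0.2 -1.6]
ft_force: [-5.4, -0.7, -1.5]
tip [-139.5  -33.1   61.5] Fx [-5.4 -0.5 -1.5]
ft_force: [-4.2, -0.7, -0.6]
tip [-138.5  -33.1   61.5] Fx [-4.2 -0.6 -0.6]
t 20.58 d(now axes) [-0.0285  0.0001 -0.0007] |d|/.0417=0.7 rotvec [-0.0005  0.0002 -0.0008] n=0.0 d(after rot) [-0.0285  0.0001 -0.0007]
F [-4.22 -0.73 -0.57] width 0.0113 grip 45.0
punch tip local [-11.5 -31.9  65.3]
```

```bash
python3 drive.py '[[[0.032,0,0,0,0,0],[0,0,0,0,0,0],[0,0,0,0,0,0]]]' |grep -E 'ft_force:';python3 chk.py 8
python3 drive.py '[[[-0.12,0,0,0,0,0],[-0.32,0,0,0,0,0],[-0.6,0,0,0,0,0],[-0.8,0,0,0,0,0],[-1.2,0,0,0,0,0]]]' |grep -E 'ft_force:'
python3 drive.py '[[[0,0.68,-1.4,0,0,0],[0,0.68,-1.4,0,0,0],[0,0,0,0,0,0],[0,0,0,0,0,0]]]' |grep -E 'ft_force:'
python3 go.py -180 8 200 40 0;python3 gw.py .4537 .1313 .10 .368 178
```

```text
ft_force: [-4.3, -0.2, -1.7]
tip [-137.9  -33.2   61.5] Fx [-4.3 -0.1 -1.7]
ft_force: [0.6, 0.4, -0.8]
ft_force: [-0.6, 0.0, -1.8]
t 21.58 d(now axes) [-0.0838  0.0217 -0.0211] |d|/.0417=2.1 rotvec [0.3366 0.6834 0.1204] n=6.2 d(after rot) [-0.0473  0.0131 -0.0744]
F [-0.56  0.01 -1.76] width 0.0112 grip 45.0
grasp pt local [-211.8  -35.3  158.7] tip [-211.7  -41.4  141.8]
t 21.58 d(now axes) [-0.0017 -0.2123 -0.0406] |d|/.0417=5.2 rotvec [ 0.3485  0.0506 -0.3295] n=3.9 d(after rot) [ 0.0681 -0.2022  0.0348]
F [-0.56  0.01 -1.76] width 0.0112 grip 45.0
```

In the tool's units: 0.0976 rad is 0.3904.

```bash
python3 drive.py '[[[0,0,0,0.1924,0.3904,0.0688],[0,0,0,0.1924,0.3904,0.0688],[0,0,0,0.1924,0.3904,0.0688],[0,0,0,0.1924,0.3904,0.0688],[0,0,0,0.1924,0.3904,0.0688]]]' |grep -E 'ft_force:'
python3 drive.py '[[[0,0,0,0.1924,0.3904,0.0688],[0,0,0,0.1924,0.3904,0.0688],[-0.6,-0.8,-0.8,0,0,0],[-0.6,-0.8,-0.8,0,0,0],[0,0,0,0,0,0]]]' |grep -E 'ft_force:'
python3 drive.py '[[[0,0,0,0,0,0],[0,0,0,0,0,0]]]' |grep -E 'ft_force:'
python3 hole.py
python3 - <<'E'
from go import *
c=r.calibration('wrist');a=r.grab_frame('wrist');cv2.imwrite('pics/w9.png',a[:,:,::-1])
h=cv2.cvtColor(a,cv2.COLOR_RGB2HSV)
for nm,ms in(('red',[((0,150,90),(8,255,255)),((172,150,90),(180,255,255))]),('green',[((45,90,50),(80,255,255))])):
    m=sum(cv2.inRange(h,*x) for x in ms);m[260:]=0;n,l,st,ce=cv2.connectedComponentsWithStats(m);print(nm,[(st[i].tolist()) for i in range(1,n) if st[i,4]>5])
print(proj('',[O+U.apply([-.030,y,z]) for y,z in((-.0318,.066),(-.0318,.09),(-.0218,.09),(-.0418,.09))],c).round(0))
# door free corner: outer-face line from top camera, light pixels
E
python3 chk.py 5
```

```text
ft_force: [0.5, 1.7, -2.0]
ft_force: [0.4, 0.3, -2.0]
ft_force: [0.6, -0.8, -1.3]
[[405, 188, 22, 12, 121]]
[415.8 193.5] [10.8 21.2] hole [[-30.  -31.9  63.8]] at z66 [-31.3 -31.1  66. ]
[[406, 188, 21, 12, 116]]
[415.9 193.4] [10.7 20.8] hole [[-30.  -32.   63.8]] at z66 [-31.3 -31.2  66. ]
[[406, 187, 21, 12, 116]]
[416.  193.1] [11.4 20.7] hole [[-30.  -32.   64.1]] at z66 [-31.1 -31.4  66. ]
[[0, 0, 640, 480, 256216], [0, 0, 76, 156, 3777], [63, 0, 252, 232, 21304], [328, 63, 205, 174, 24810]]
red [[174, 0, 35, 7, 205], [173, 11, 33, 10, 237], [142, 25, 65, 19, 698], [143, 46, 55, 9, 328], [129, 60, 65, 17, 801], [148, 82, 40, 12, 266], [93, 100, 92, 27, 1008], [63, 133, 111, 24, 1594], [183, 148, 6, 4, 14], [52, 161, 116, 29, 2016], [170, 169, 4, 13, 28], [167, 185, 13, 7, 47]]
green [[332, 188, 8, 6, 36]]
[[416. 192.]
 [424. 178.]
 [412. 178.]
 [435. 179.]]
tip [-150.2   60.3  178.1] Fx [-0.2  0.7 -1.6]
```

In the tool's units: -0.025 m is -1, 0.014 m is 0.56.

```bash
python3 drive.py '[[[-1,0,0.56,0,0,0],[-1,0,0.56,0,0,0],[-1,0,0.56,0,0,0],[0,0,0,0,0,0],[0,0,0,0,0,0]]]' |grep -E 'ft_force:'
python3 chk.py 5
python3 - <<'E'
from go import *
c=r.calibration('wrist');a=r.grab_frame('wrist');cv2.imwrite('pics/w10.png',a[:,:,::-1])
h=cv2.cvtColor(a,cv2.COLOR_RGB2HSV)
for nm,ms in(('red',[((0,150,90),(8,255,255)),((172,150,90),(180,255,255))]),('green',[((45,90,50),(85,255,255))])):
    m=sum(cv2.inRange(h,*x) for x in ms);m[260:]=0;n,l,st,ce=cv2.connectedComponentsWithStats(m);print(nm,[(st[i].tolist()) for i in range(1,n) if st[i,4]>5 and st[i,0]>250])
P=proj('',[O+U.apply([-.030,y,z]) for y,z in((-.0318,.066),(-.0318,.09),(-.0218,.09),(-.0418,.09))],c).round(0);print(P)
b=r.grab_frame('top');cv2.imwrite('pics/top10.png',b[:,:,::-1]);m=cv2.inRange(b,(170,160,130),(255,250,235));m[:120]=0;m[290:]=0;m[:,:395]=0;m[:,470:]=0
n,l,st,ce=cv2.connectedComponentsWithStats(m)
for i in range(1,n):
  if st[i,4]>40:
    ys,xs=np.nonzero(l==i);print('door?',st[i].tolist(),cv2.boxPoints(cv2.minAreaRect(np.c_[xs,ys].astype(np.float32))).round(0).tolist())
    p=plane('top',cv2.boxPoints(cv2.minAreaRect(np.c_[xs,ys].astype(np.float32))),.127);print([loc(q).round(0).tolist() for q in p])
E
```

```text
ft_force: [-0.5, 0.1, -1.3]
tip [-171.1   59.7  133.8] Fx [-0.5  0.1 -1.3]
red []
green [[429, 124, 19, 7, 117], [333, 131, 8, 8, 58]]
[[427. 145.]
 [436. 126.]
 [423. 126.]
 [448. 126.]]
door? [398, 191, 43, 83, 1357] [[392.0, 197.0], [413.0, 190.0], [441.0, 268.0], [420.0, 275.0]]
[[-76.0, -67.0, 127.0], [-65.0, -102.0, 127.0], [-196.0, -140.0, 127.0], [-207.0, -105.0, 127.0]]
door? [416, 274, 8, 16, 86] [[415.0, 289.0], [418.0, 273.0], [424.0, 274.0], [422.0, 290.0]]
[[-227.0, -97.0, 127.0], [-203.0, -103.0, 127.0], [-205.0, -113.0, 127.0], [-230.0, -107.0, 127.0]]
```

The flag now shows green at px (429–448, 124–131), with no red left, and the door is at about 1.85 rad. I take the punch back to where it lay.

```bash
python3 gw.py .4547 .1318 .10 .363 178
```

```text
t 23.30 d(now axes) [ 0.0551 -0.1728  0.0413] |d|/.0417=4.5 rotvec [ 0.1156 -0.6519 -0.3102] n=5.8 d(after rot) [ 0.1204 -0.1418  0.0005]
F [ 0.21 -0.58 -1.02] width 0.0113 grip 45.0
```

```bash
python3 drive.py '[[[0.772,-0.8,-0.92,0,0,0],[0.772,-0.8,-0.92,0,0,0]]]' |grep -E 'ft_force:'
python3 drive.py '[[[0,0,0,0.0772,-0.4348,-0.2068],[0,0,0,0.0772,-0.4348,-0.2068],[0,0,0,0.0772,-0.4348,-0.2068],[0,0,0,0.0772,-0.4348,-0.2068],[0,0,0,0.0772,-0.4348,-0.2068]]]' |grep -E 'ft_force:'
python3 drive.py '[[[0,0,0,0.0772,-0.4348,-0.2068],[0,0,0,0,0,0],[0,0,0,0,0,0]]]' |grep -E 'ft_force:'
python3 gw.py .4547 .1318 .06 .363 178
```

```text
ft_force: [2.1, 0.4, -0.2]
ft_force: [0.5, 0.4, -2.4]
ft_force: [-0.4, -0.5, -1.6]
t 24.13 d(now axes) [ 0.1045 -0.1032  0.1   ] |d|/.0417=4.3 rotvec [-0.0009 -0.0026  0.001 ] n=0.0 d(after rot) [ 0.1047 -0.1034  0.0996]
F [-0.42 -0.45 -1.59] width 0.0111 grip 45.0
```

```bash
python3 drive.py '[[[1.04,-1.032,0,0,0,0],[1.04,-1.032,0,0,0,0],[1.04,-1.032,0.8,0,0,0],[1.04,-1.032,1.2,0,0,0],[0,0,1.2,0,0,0]]]' |grep -E 'ft_force:'
python3 drive.py '[[[0,0,0,0,0,0],[0,0,0,0,0,0]]]' |grep -E 'ft_force:'
python3 gw.py .4547 .1318 .006 .363 178
```

```text
ft_force: [-0.5, -0.1, -2.1]
ft_force: [0.0, -0.4, -0.6]
t 24.72 d(now axes) [ 0.0073 -0.0042  0.0771] |d|/.0417=1.9 rotvec [-0.002   0.0033  0.0016] n=0.0 d(after rot) [ 0.0071 -0.0043  0.0771]
F [ 0.02 -0.38 -0.64] width 0.0112 grip 45.0
```

In the tool's units: 0.025 m is 1, 0.015 m is 0.6, 0.003 rad is 0.012.

```bash
python3 drive.py '[[[0.14,-0.08,1,0,0,0],[0.14,-0.08,1,0,0,0],[0,0,0.6,0,0.012,0],[0,0,0,0,0,0],[0,0,0,0,0,0]]]' |grep -E 'ft_force:'
python3 gw.py .4547 .1318 .006 .363 178
```

```text
ft_force: [-0.7, 0.2, -0.8]
t 25.13 d(now axes) [-0.0007 -0.0016  0.0146] |d|/.0417=0.4 rotvec [ 0.0008 -0.0028 -0.0006] n=0.0 d(after rot) [-0.0006 -0.0016  0.0146]
F [-0.74  0.23 -0.84] width 0.0118 grip 45.0
```

In the tool's units: 0.006 m is 0.24, 0.004 m is 0.16.

```bash
python3 drive.py '[[[0,0,0.24,0,0,0],[0,0,0.16,0,0,0],[0,0,0.08,0,0,0],[0,0,0,0,0,0]]]' |grep -E 'ft_force:'
python3 drive.py '[[[0,0,0.04,0,0,0],[0,0,0,0,0,0]]]' |grep -E 'ft_force:'
python3 gw.py .4547 .1318 .006 .363 178
```

```text
ft_force: [-0.6, 0.4, -0.8]
ft_force: [-1.5, -0.9, 1.7]
t 25.63 d(now axes) [-0.0006 -0.0009  0.0004] |d|/.0417=0.0 rotvec [-0.0002 -0.0014  0.001 ] n=0.0 d(after rot) [-0.0006 -0.0009  0.0004]
F [-1.48 -0.86  1.73] width 0.011 grip 45.0
```

Light contact with the bench (about +2.5 N), so I release and lift away.

In the tool's units: -0.04 m is -1.6, -0.03 m is -1.2.

```bash
python3 drive.py '[[[0,0,0,0,0,0],[0,0,0,0,0,0],[0,0,0,0,0,0],[0,0,0,0,0,0],[0,0,0,0,0,0]]]' 0.045 |grep -E 'width'
python3 drive.py '[[[0,0,-0.4,0,0,0],[0,0,-1.2,0,0,0],[0,0,-1.6,0,0,0],[0,0,-1.6,0,0,0],[0,0,-1.6,0,0,0]]]' |grep -E 'force|width'
python3 drive.py '[[[-1.6,0,-0.8,0,0,0],[-1.6,0,0,0,0,0],[-1.6,0,0,0,0,0],[0,0,0,0,0,0],[0,0,0,0,0,0]]]' |grep -E 'force|posi'
python3 - <<'E'
from go import *
o=cv2.imread('pics/top0.png').astype(int);b=r.grab_frame('top')[:,:,::-1];cv2.imwrite('pics/top11.png',b)
def punch(a):
    a=a.astype(np.uint8)[215:315,185:245];h=cv2.cvtColor(a,cv2.COLOR_BGR2HSV);m=cv2.inRange(h,(0,0,0),(180,75,255));n,l,st,ce=cv2.connectedComponentsWithStats(m);i=1+st[1:,4].argmax();return st[i].tolist(),ce[i].round(1).tolist()
print(punch(o),punch(b))
d=(np.abs(o-b).max(2)>40).astype(np.uint8);n,l,st,ce=cv2.connectedComponentsWithStats(d);print([s.tolist() for s in st[1:] if s[4]>40])
E
```

```text
width: 0.037
ft_force: [1.0, -0.6, 1.1]
width: 0.0447
grip_force: 0.0
position: [0.385, 0.1031, 0.3599]
ft_force: [-0.5, -0.1, 0.7]
grip_force: 0.0
([15, 11, 34, 80, 371], [34.5, 60.5]) ([16, 11, 44, 89, 637], [39.6, 74.6])
[[331, 181, 84, 25, 1156], [402, 196, 39, 79, 1066], [82, 290, 201, 190, 18479], [631, 416, 9, 26, 115], [162, 446, 5, 34, 85]]
```

```bash
python3 -c "
from rig import r
print(r.sign_off())"
```

```text
the job is handed in; nothing more can be done
None
```

The job is handed in: the door is open at about 1.85 rad, the trip flag shows green, the punch is back where it lay on the bench, and the last top image shows nothing else moved, though the arm covers part of that view.

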